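# Change the battery cells with a tilting turret dispenser

### The arm

A 6-joint arm with a two-finger parallel gripper is mounted at the origin on the work surface. World frame = base frame: x ahead of the robot, y to its left, z up, the work surface at z = 0. Lengths are in m, angles in rad, forces in N, time in s.
With the tool pointing down it reaches from about 0.35 to 0.725 m from the base axis. Payload 6 kg.
Tool frame: the origin (TCP) lies on the centre line of the jaws, within the pads' length; the fingertips stand 11 mm ahead of it and the grasp point (between the pads) lies 8 mm behind it; z points along the fingers, y is the direction in which the jaws open and shut (so a half turn about z gives the same grasp; the last joint's range is limited). The gripper opens to 85 mm and grips with 20 to 120 N. Pads are 22 mm wide; open, the fingers measure 114 mm over their backs; the gripper's body (76 mm by 85 mm) begins 54 mm behind the grasp point. The pads swing forward as they close: fully open they stand 13 mm farther back than shut.
Start: joints at [1.493, 0.04, 0.085, 0, -1.615, -0.334], TCP at [0.24, 0.55, 0.242] pointing down, gripper open.
Joint ranges: [-2.56, 2.56], [-1.29, 2.01], [-1.08, 1.49], [-3.29, 1.98], [-2.81, -0.18], [-2.99, 2.99]. Speed limits (rad/s): [2.57, 2.57, 3.01, 3.14, 3.14, 3.14].

### API

Orientations are given as [roll, pitch, yaw] about the fixed x, y, z axes, in that order (R = Rz(yaw) Ry(pitch) Rx(roll)).
In Python, from station import * gives the robot as it stands.
- The arm moves only by the tool arm_command, never from a script. Its argument "steps" is a list of rows, each a list of 6 numbers: the shift along the world's x, y, z in mm, then the turn, a rotation vector about the world's x, y, z in rad. A call has exactly 10 rows; each row shifts and turns the commanded pose from where the row before left it; what a row does not reach is not made up. A row lasts 1/12 s, in which the tool goes at most 41.7 mm and 7.16 degrees, less where a joint would pass 70% of its speed; a pose out of reach is approached as far as the arm can. A call is refused whole if a number of a shift passes 41.7 or a number of a turn 0.125, either way. A call with a gripper value outside its range is refused whole. "grip" is the closure, from 0 (fully open) to 1 (shut), set as the call begins (left out, the last holds). The fingers move at their own pace and stop on an object; the grip force is fixed at half the most. Time passes only in rows, so rows that do not move let the fingers close, or fill a call up. It gives the time, the measured TCP pose, the force and the opening at its end, in the units of the state.
- get_obs(): the state, without advancing time (a new reading comes with each control period).
- get_image(name): name is "side" or "top"; returns (picture, depth): 480x640x3 uint8, red, green, blue; 480x640 float32, m along the optical axis (not along the pixel's ray), 0 where there is no reading.
- camera_info(name): a dict with "camera_matrix" (3x3 intrinsics, pixels), "k1" (the pictures are not rectified: a ray, as slopes to the right and down, at radius r is drawn at 1 + k1 r^2 times it, then the intrinsics apply), "R" (3x3) and "t" (3): a world point X has camera coordinates R X + t. Camera axes: x right, y down, z forward; pixel columns grow to the right and rows downward; lengths in m; the calibration is good to about 2 mm. A picture is of the moment at which its call begins. camera_info takes no time and is no camera call.
- finish_job(): hands the job in, once; it reports no verdict.
The state is a dict: "time_s": time; "q": joint angles; "qd": joint speeds; "joint_torque": joint torques, N m; "ee_pos": TCP position; "tcp_rot": TCP orientation; "wrist_force": force on the tool from outside, world axes, zero at the start; "wrist_torque": the same for the moment, N m; "finger_gap": opening from 0.0 (shut) to 1.0 (fully open).
Only numpy, scipy, OpenCV 4.12 (cv2) and the standard library are available. Lean on these libraries where they do the work, as an engineer would, in place of code of your own. Each camera call takes 0.05 s, during which the arm holds its last target. There are 200 camera calls.

### The job

Change the cells for the next shoot: clear the spent black cells with the red band out of the battery case into the green recycling tub, and put the two large orange cells from the dispenser in the case instead, lying flat, one to a trough. To dispense, push the catch tray fully home in its bay, lift the red plunger knob and turn the perforated cap until the large hole is over the large bore and the plunger drops home in that notch, and only then tip the drum over with its lever until both large cells are out; leave the drum fully upright and the cap closed with the plunger home. The blue and the green cell stay in the drum; leave the mug, the mouse and the stapler alone.

Things in the scene. Friction and masses are not known exactly. Their poses are not given: they have to be found in the camera images.
- dispenser: Fixed stand of the tilting cell dispenser: dark base 217 (x) x 140 (y) x 12 mm, two aluminium cheeks 193 mm high at x = -78 and 78 mm carry a clear drum 122 mm across, 134 mm tall. Origin under the base's middle; x points away from the robot; the drum tips to -y. The tray bay lies on the -y side.
- tray_home (a point): Point on the desk where the tray's origin is when the tray is home: 155 mm to -y of the dispenser's origin. Bay: two rails 10 mm high, inner faces at x = -88 and 88 mm, reach from the base's edge (y = -70 mm, the stop that the tray's +y lip touches) out to y = -195 mm, then flare to -220. Tray x along the dispenser's x, tab outward (-y).
- pivot (a point): Middle of the drum's tilt axis, which runs along the dispenser's x, 165 mm above the desk on the drum's centre line. The drum reaches 34 mm below and 100 mm above it, the cap's top 105 mm above. Tipped over, the underside of the cap end hangs about 55 mm above the desk and cells slide out to -y onto the tray.
- drum (a joint): Tilt of the drum: 0 upright (stop), 2.0 rad tipped over, cap end to -y and 25 degrees below level (stop). It stays where it is left; turning it takes 0.5 to 0.9 N m, so 5 to 9 N at the lever. Cells begin to slide from about 1.8 rad and leave within a second or two at 2.0.
- lever_grip (a point): Middle of the lever's black handle, a plain round bar 16 mm thick along the dispenser's x, 50 mm free, at x = -121 mm (robot side), 110 mm from the tilt axis. Upright it is 93 mm to +y of the pivot and 59 mm above it; tipped, 93 mm to -y and 59 mm above; it goes over the top. Grip it from above and swing it with the fingers pointing down: it turns in the grip.
- cap (a joint): Angle of the white perforated cap (121 mm across) on the drum's end, anticlockwise from above positive. -0.42 (stop) to 0.1 rad: closed. 1.047: large hole (40 mm) over the large bore. 1.885: medium hole. 2.435: small hole. 2.60: stop. The red pointer points 2.094 rad + this angle from the dispenser's x: straight to -x for the large hole. Takes 0.06 N m to turn, plunger lifted.
- plunger (a joint): Lift of the sprung red plunger knob on the cap's axis: 0 home, 18 mm stop; spring 4 N at 0, 8.5 N at 18 mm. Its pointer arm (9 mm wide, 69 mm out) lies in the wide closed slot or in a 12 mm notch of the toothed rim and locks the cap; it clears the teeth from 9 mm (lift it 12 to 14 mm to turn). Over a tooth it rides on top, over a notch it drops home.
- knob_grip (a point): Middle of the round red plunger knob on the drum's axis: 34 mm diameter, 28 mm tall (14 mm above and below this point). With the drum upright and the plunger home it is 296 mm above the desk. It turns with the cap.
- tray: Loose grey catch tray, 160 mm (x) by 170 mm (y), 4 mm floor with black liner, lips 14 mm high, about 0.3 kg; origin under the middle. Handle tab at its -y end: upright plate 60 mm (x) by 12 mm (y), 42 mm high, its middle at y = -105 mm.
- case: Loose blue and grey battery case, 0.45 kg, clear lid folded right back to -x (86 mm deep, 10 mm high). Base 86 (x) by 176 (y) mm, origin under its middle. Three troughs along x, at y = -60, 0 and 60 mm, each 38 mm wide, 72 mm long, floor 4 mm up, dividers 12 mm and end walls 14 mm high. A cell in place has its centre 20.5 mm above the underside.
- spent1: Spent black cell with a red band, 33 mm diameter, 61.5 mm long, 140 g; origin at its centre, long axis = its x. Starts lying in a trough of the case; 1 to 3 of the three are there.
- spent2: Spent black cell with a red band, 33 mm diameter, 61.5 mm long, 140 g; origin at its centre, long axis = its x. Starts lying in a trough of the case; 1 to 3 of the three are there.
- spent3: Spent black cell with a red band, 33 mm diameter, 61.5 mm long, 140 g; origin at its centre, long axis = its x. Starts lying in a trough of the case; 1 to 3 of the three are there.
- tub: Fixed green recycling tub, open on top, 120 (x) by 140 (y) mm outside, 50 mm high, walls and floor 4 mm; origin under its middle.
- large1: Large orange cell, 33 mm diameter, 61.5 mm long, 140 g, origin at its centre, long axis = its z. Starts upright in the drum's large bore (the one towards -y), stacked end to end with the other one. May lie either way round in the case.
- large2: Large orange cell, 33 mm diameter, 61.5 mm long, 140 g, origin at its centre, long axis = its z. Starts upright in the drum's large bore (the one towards -y), stacked end to end with the other one. May lie either way round in the case.
- medium: Medium blue cell, 26 mm diameter, 65 mm long, origin at its centre, long axis = its z; in its own bore, to stay in the drum.
- slim: Slim green cell, 18.4 mm diameter, 65 mm long, origin at its centre, long axis = its z; in its own bore, to stay in the drum.
- mug: Bystander: orange mug, 82 mm across, 95 mm tall; origin under its middle.
- mouse: Bystander: white computer mouse 108 x 62 x 34 mm; origin under its middle.
- stapler: Bystander: blue stapler 145 x 36 x 60 mm; origin under its middle.

How it is judged:
On the way, in this order (a step that is already met when the one before it is completed fails the run):
1. drum upright, the catch tray home in its bay, and the cap locked by its plunger with the large hole over the large bore (x of tray in the frame of dispenser between -0.02 and 0.02 m and y of tray in the frame of dispenser between -0.175 and -0.14 m and angle between the x axis of tray and the x axis of dispenser, either way round below 0.15 rad and value of joint cap between 1 and 1.095 rad and value of joint plunger below 0.003 m and value of joint drum below 0.08 rad), for 0.2 s.
2. the drum tipped right over and both large cells out of it (value of joint drum above 1.5 rad and value of joint plunger below 0.003 m and distance between each of large1, large2 and pivot above 0.15 m), for 0.2 s.
At the end, for the whole second after the job is handed in: Drum upright (0.08 rad), cap in its closed slot, plunger down (under 3 mm); both large cells at rest in troughs of the case, on the floor, within 0.2 rad of the trough and 15 mm of its middle; all spent cells at rest in the tub; medium and slim cell in the drum (value of joint drum below 0.08 rad and value of joint plunger below 0.003 m and value of joint cap between -0.43 and 0.1 rad and x of large1 in the frame of case between -0.015 and 0.015 m and y of large1 in the frame of case between -0.09 and 0.09 m and z of large1 in the frame of case between 0.012 and 0.026 m and angle between the z axis of each of large1, large2 and the x axis of case, either way round below 0.2 rad and linear speed of each of large1, large2, spent1, spent2, spent3 below 0.02 m/s and x of large2 in the frame of case between -0.015 and 0.015 m and y of large2 in the frame of case between -0.09 and 0.09 m and z of large2 in the frame of case between 0.012 and 0.026 m and x of spent1 in the frame of tub between -0.06 and 0.06 m and y of spent1 in the frame of tub between -0.07 and 0.07 m and z of each of spent1, spent2, spent3 in the frame of tub below 0.06 m and x of spent2 in the frame of tub between -0.06 and 0.06 m and y of spent2 in the frame of tub between -0.07 and 0.07 m and x of spent3 in the frame of tub between -0.06 and 0.06 m and y of spent3 in the frame of tub between -0.07 and 0.07 m and distance between each of medium, slim and pivot below 0.12 m); the robot touches nothing.
It fails at once if the medium cell leaves the drum (distance between medium and pivot above 0.15 m).
It fails at once if the slim cell leaves the drum (distance between slim and pivot above 0.15 m).
It fails at once if the mug is shoved aside (distance of mug from where it was at the start of the episode above 0.03 m).
It fails at once if the computer mouse is shoved aside (distance of mouse from where it was at the start of the episode above 0.03 m).
It fails at once if the stapler is shoved aside (distance of stapler from where it was at the start of the episode above 0.03 m).
Of spent1, spent2, spent3 only 1 to 3 are there at a start; the rules pass over those that are not, and their reading is None.
At some moment in a run one of tray, case may be knocked a few centimetres aside while the robot is not near it.
Once in a run the grip may slacken for a moment while it holds something.
It also fails if it takes over 210 s, if anything falls off the work surface, if the arm or the gripper's body presses on something with over 40 N, if the wrist force passes 120 N, or if a joint passes its speed limit or range.

## Working session

There is one attempt and no reset: what is moved stays moved. The work goes in short steps, Python scripts to look and compute and a tool call to move; the robot and the scene stay as the last step left them, time stands still between calls to the robot, and variables do not carry over. Pictures are saved under pics/ and viewed, about 12 in all and at most 16, crops included, and the job is handed in when it is done.

Besides the shell and the picture viewer there is one more tool, called after "Emit:" as name(argument=value, ...), one argument or row to a line, values as JSON. arm_command: Moves the arm, as the interface text tells. Its arguments: {"type":"object","properties":{"steps":{"type":"array","items":{"type":"array","items":{"type":"number"}}},"grip":{"type":"number"}},"required":["steps"]}

```bash
mkdir -p pics; ls; cat > h.py <<'E'
from station import *
import numpy as np, cv2
def snap(n,f=None):
    im,d=get_image(n)
    np.savez('/tmp/%s.npz'%n,im=im,d=d)
    if f: cv2.imwrite('pics/'+f,im[:,:,::-1])
    return im,d
def ray(n,u,v):
    c=camera_info(n);K=np.array(c['camera_matrix']);k1=c['k1'];R=np.array(c['R']);t=np.array(c['t'])
    xd=(u-K[0,2])/K[0,0];yd=(v-K[1,2])/K[1,1]
    x,y=xd,yd
    for _ in range(20):
        s=1+k1*(x*x+y*y);x,y=xd/s,yd/s
    return -R.T@t, R.T@np.array([x,y,1.])
def onz(n,u,v,z):
    o,d=ray(n,u,v);return o+d*(z-o[2])/d[2]
def pix(n,X):
    c=camera_info(n);K=np.array(c['camera_matrix']);p=np.array(c['R'])@np.array(X)+np.array(c['t'])
    x,y=p[:2]/p[2];s=1+c['k1']*(x*x+y*y);return K[0,0]*x*s+K[0,2],K[1,1]*y*s+K[1,2]
def cloud(n,d):
    c=camera_info(n);K=np.array(c['camera_matrix'])
    v,u=np.mgrid[0:480,0:640]
    p=cv2.undistortPoints(np.stack([u,v],-1).reshape(-1,1,2).astype(float),K,np.array([c['k1'],0,0,0.])).reshape(480,640,2)
    P=np.dstack([p*d[...,None],d[...,None]])
    X=(P-np.array(c['t']))@np.array(c['R']); X[d==0]=np.nan
    return X
E
python3 - <<'E'
from h import *
for n in('top','side'):
    snap(n,n+'0.png'); o,d=ray(n,320,240); print(n,o,d,camera_info(n)['k1'],camera_info(n)['camera_matrix'][0])
print(get_obs())
E
```

```text
pics
top [ 0.46613315 -0.04716157  1.33036864] [ 0.11142807  0.01075071 -0.99377773] -0.09947324365198408 [520.14844741   0.         321.56411036]
side [ 0.30662589 -0.98160314  0.77582876] [ 0.2606522   0.81549885 -0.516752  ] 0.04639335677224674 [511.08470944   0.         318.34031427]
{'time_s': 0.1, 'q': array([ 1.49269837e+00,  4.07605339e-02,  8.39121195e-02, -4.18359885e-04,
       -1.61550791e+00, -3.33713409e-01]), 'qd': array([-0.00012061, -0.00189163,  0.00265087,  0.00185877, -0.00123746,
       -0.00073764]), 'joint_torque': array([-5.49663077e-03, -3.69344079e+01,  3.48282695e+01,  6.95166886e+00,
       -4.61953226e-03,  2.22516277e-06]), 'ee_pos': array([0.23997129, 0.54961509, 0.24137255]), 'tcp_rot': array([ 3.13998182e+00, -1.16068504e-04, -4.11792902e-01]), 'wrist_force': array([ 0.45723961, -0.49176153, -0.11674037]), 'wrist_torque': array([-0.00845115, -0.04069779, -0.04776001]), 'finger_gap': 0.9980121134454307}
```

View pics/top0.png

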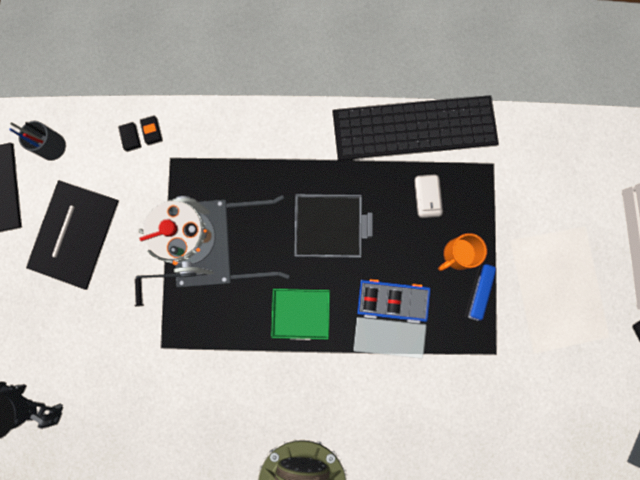

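View pics/side0.png

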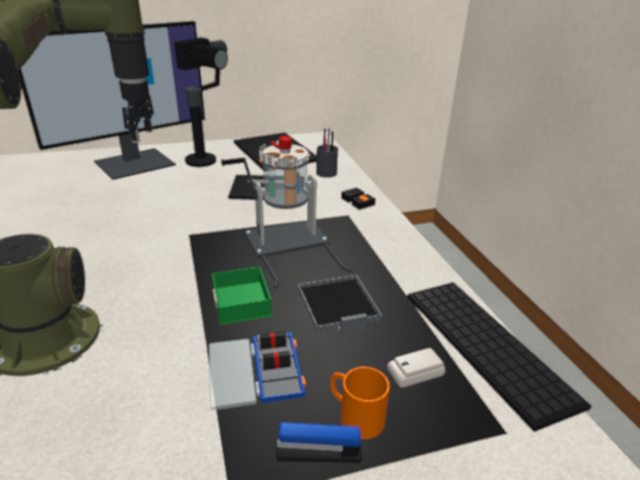

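The top view has x pointing up and y to the left. It shows:
- **Case:** about (393,300), with two spent cells at (370,300) and (395,300); the right trough is empty.
- **Tub:** (300,314).
- **Tray:** (328,225), clear of its bay.
- **Dispenser:** knob at (167,228), lever handle at (139,290).

Next I'll measure these.

```bash
cat >> h.py <<'E'
def hsv(im): return cv2.cvtColor(im,cv2.COLOR_RGB2HSV)
def blobs(m,amin=30):
    n,l,s,c=cv2.connectedComponentsWithStats(m.astype(np.uint8))
    return [(c[i],s[i],l==i) for i in range(1,n) if s[i,4]>=amin]
E
python3 - <<'E'
from h import *
np.set_printoptions(precision=4,suppress=True)
T=np.load('/tmp/top.npz');im,d=T['im'],T['d'];X=cloud('top',d);H=hsv(im)
S=np.load('/tmp/side.npz');ims,ds=S['im'],S['d'];XS=cloud('side',ds);HS=hsv(ims)
def rect(m):
    p=np.argwhere(m)[:,::-1].astype(np.float32); return cv2.boxPoints(cv2.minAreaRect(p))
for nm,I,HH,XX in(('top',im,H,X),('side',ims,HS,XS)):
    print(nm)
    g=(abs(HH[...,0]-68.)<14)&(HH[...,1]>150)&(HH[...,2]>50)
    for c,s,m in blobs(g,150): print('green',c,s,'z',np.nanpercentile(XX[m][:,2],[2,98]),'box',[onz(nm,*q,0.05)[:2] for q in rect(m)])
    r=((HH[...,0]<5)|(HH[...,0]>175))&(HH[...,1]>170)&(HH[...,2]>80)
    for c,s,m in blobs(r,25): print('red',c,s,np.nanmedian(XX[m],0),'zmax',np.nanpercentile(XX[m][:,2],[5,95]))
    b=(abs(HH[...,0]-110.)<12)&(HH[...,1]>150)&(HH[...,2]>60)
    for c,s,m in blobs(b,60): print('blue',c,s,np.nanmedian(XX[m],0),[onz(nm,*q,0.02)[:2] for q in rect(m)])
# lever handle, tray, rails
print('lever px depth',X[275:305:4,139])
print('tray rows'); 
for v in (200,225,250): print([X[v,u].round(3).tolist() for u in (293,296,299,330,359,363,369)])
print('base',[X[v,u].round(3).tolist() for v,u in((205,222),(276,224),(280,184))])
z=X[...,2]; kn=(z>0.285)&(abs(X[...,0]-.55)<.25)&(X[...,1]<.45)
for c,s,m in blobs(kn,20): print('high',c,s,np.nanmean(X[m],0))
cv2.imwrite('pics/c1.png',cv2.hconcat([cv2.resize(im[170:320,120:300,::-1],(400,333),interpolation=2),cv2.resize(im[170:340,270:450,::-1],(400,333),interpolation=2)]))
E
```

```text
top
green [300.2573 313.3096] [ 271  288   59   52 2810] z [-0.002   0.0513] box [array([0.3676, 0.0825]), array([0.4899, 0.0817]), array([ 0.488 , -0.0597]), array([ 0.3659, -0.0578])]
red [ 31.8214 137.2857] [ 23 133  20  10  28] [0.8423 0.6816 0.1291] zmax [0.0847 0.1683]
red [163.4586 229.3835] [140 220  36  20 266] [0.5971 0.274  0.3084] zmax [0.2769 0.3121]
red [369.95 298.7 ] [364 297  13   5  40] [ 0.4666 -0.1599  0.0344] zmax [0.0273 0.0388]
red [393.7273 301.1818] [388 299  12   5  44] [ 0.4624 -0.2194  0.034 ] zmax [0.0235 0.0386]
blue [483.1282 291.2672] [471 264  24  56 741] [ 0.4901 -0.4376  0.0575] [array([ 0.4262, -0.4122]), array([ 0.5635, -0.4478]), array([ 0.5551, -0.4844]), array([ 0.4178, -0.4484])]
blue [393.3612 300.4408] [357 280  74  42 490] [ 0.4638 -0.2214  0.0121] [array([ 0.4281, -0.127 ]), array([ 0.5167, -0.1356]), array([ 0.4999, -0.3152]), array([ 0.4112, -0.3056])]
side
green [241.3271 295.1218] [ 212  268   59   56 2553] z [0.0016 0.0504] box [array([0.3668, 0.0779]), array([0.4995, 0.0867]), array([ 0.4795, -0.1146]), array([ 0.3643, -0.1164])]
red
[... 792 characters left out ...]
 0.2282]
 [0.4557 0.3489 0.2309]
 [0.4472 0.3482 0.2316]]
tray rows
[[0.718, 0.039, 0.003], [0.716, 0.031, 0.012], [0.717, 0.023, 0.011], [0.72, -0.057, 0.003], [0.72, -0.132, 0.007], [0.722, -0.142, 0.0], [0.721, -0.157, 0.006]]
[[0.653, 0.038, 0.0], [0.651, 0.029, 0.012], [0.653, 0.022, 0.003], [0.654, -0.058, 0.005], [0.656, -0.132, 0.003], [0.656, -0.143, 0.006], [0.651, -0.155, 0.041]]
[[0.588, 0.036, -0.002], [0.588, 0.028, 0.002], [0.588, 0.02, 0.005], [0.59, -0.059, 0.003], [0.591, -0.133, 0.004], [0.591, -0.144, 0.002], [0.592, -0.159, 0.001]]
base [[0.7, 0.222, 0.011], [0.517, 0.21, 0.012], [0.505, 0.312, 0.013]]
high [167.7378 227.3034] [159 219  19  18 267] [0.601  0.27   0.3065]
```

View pics/c1.png

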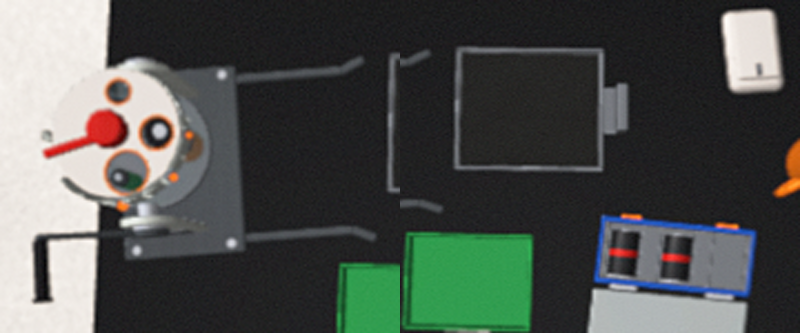

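The crop shows the knob and its pointer (pointing to +y and slightly -x), the base screws, and the rails with a small yaw. Now I'll refine the dispenser yaw, knob, pointer and tray.

```bash
python3 - <<'E'
from h import *
np.set_printoptions(precision=4,suppress=True)
T=np.load('/tmp/top.npz');im,d=T['im'],T['d'];X=cloud('top',d);H=hsv(im)
kn=(X[...,2]>0.29)&(abs(X[...,0]-.6)<.03)&(abs(X[...,1]-.27)<.03)
c=np.argwhere(kn)[:,::-1].mean(0);k=onz('top',*c,.310);print('knob',c,k, X[kn].mean(0))
r=((H[...,0]<6)|(H[...,0]>174))&(H[...,1]>150)&(H[...,2]>80)
m=[b for b in blobs(r,100)][0][2];P=X[m];R=np.hypot(P[:,0]-k[0],P[:,1]-k[1])
uv=np.argwhere(m)[:,::-1]
W=np.array([onz('top',*q,.283) for q in uv]);v=(W-k)[:,:2];R=np.hypot(*v.T);s=R>.03
print('pointer',np.arctan2(v[s,1],v[s,0]).mean(),R.max(),'z arm',np.nanmedian(P[s][:,2]))
# base screws
g=(H[...,2]>170)&(H[...,1]<60);
for c,s,mm in blobs(g,2):
    if 165<c[0]<245 and 190<c[1]<300 and s[4]<60: print('screw',c,s[4],onz('top',*c,.013))
# rails: pixels near rail height in region
for v0,v1 in((195,212),(268,282)):
  pts=[]
  for u in range(236,272,3):
    col=im[v0:v1,u].sum(1).astype(float);w=np.clip(col-np.median(col)-15,0,None)
    if w.sum()>0: pts.append(onz('top',u,v0+(w*np.arange(len(w))).sum()/w.sum(),.01)[:2])
  pts=np.array(pts);vx,vy,x0,y0=cv2.fitLine(pts.astype(np.float32),cv2.DIST_HUBER,0,.01,.01).ravel();print('rail',vx,vy,x0,y0)
# tray outline
g=(im.max(2)>70)&(np.arange(640)[None]>288)&(np.arange(640)[None]<366)&(np.arange(480)[:,None]>185)&(np.arange(480)[:,None]<265)
b=max(blobs(g,30),key=lambda b:b[1][4]);print('tray comp',b[1])
q=cv2.boxPoints(cv2.minAreaRect(np.argwhere(b[2])[:,::-1].astype(np.float32)));print(np.array([onz('top',*p,.013)[:2] for p in q]))
tb=(X[...,2]>.03)&(abs(X[...,0]-.65)<.06)&(abs(X[...,1]+.157)<.03);c=np.argwhere(tb)[:,::-1].mean(0);print('tab',c,onz('top',*c,.042),np.nanmean(X[tb],0))
E
```

```text
knob [167.4567 227.1024] [0.601  0.2695 0.31  ] [0.6013 0.2703 0.3074]
pointer 1.8983023266803258 0.06844990062584957 z arm 0.27796584166579913
screw [219.125 203.125] 8 [0.7049 0.2294 0.013 ]
screw [191.28 228.52] 25 [0.6375 0.299  0.013 ]
screw [172.6667 249.3333] 3 [0.5828 0.3452 0.013 ]
screw [193.5 251. ] 2 [0.5796 0.2906 0.013 ]
screw [168.5 261. ] 4 [0.5526 0.3546 0.013 ]
screw [176. 260.] 3 [0.5556 0.3352 0.013 ]
screw [223.8 279. ] 10 [0.5096 0.2097 0.013 ]
screw [181.1111 282.3333] 9 [0.4987 0.3193 0.013 ]
rail 0.094145335 -0.99555844 0.70704615 0.14866734
rail 0.09686263 -0.9952978 0.5217498 0.13636105
tray comp [294 194  72  64 767]
[[ 0.7318  0.0364]
 [ 0.7352 -0.1464]
 [ 0.5725 -0.1481]
 [ 0.5692  0.0323]]
tab [369.8443 224.3115] [ 0.6524 -0.1571  0.042 ] [ 0.6526 -0.1572  0.0407]
```

Emit:
arm_command(
  steps=[
    [0,0,40,0,0,0],
    [0,0,40,0,0,0],
    [0,0,40,0,0,0],
    [27,-20,0,0,0,-0.083],
    [28,-22,0,0,0,-0.083],
    [28,-22,0,0,0,-0.083],
    [28,-22,0,0,0,-0.083],
    [28,-22,0,0,0,-0.083],
    [28,-22,0,0,0,-0.083],
    [28,-22,0,0,0,-0.083],
  ],
  grip=0,
)

```text
time_s: 0.93
ee_pos: [0.4361, 0.3966, 0.3619]
tcp_rot: [3.141, -0.0, -0.997]
wrist_force: [0.2, 0.7, 0.4]
finger_gap: 0.999
```

Emit:
arm_command(
  steps=[
    [28,-22,0,0,0,-0.083],
    [28,-22,0,0,0,-0.083],
    [28,-22,0,0,0,-0.083],
    [28,-22,0,0,0,0],
    [27,-21,0,0,0,0],
    [27,-20,0,0,0,0],
    [0,0,0,0,0,0],
    [0,0,0,0,0,0],
    [0,0,0,0,0,0],
    [0,0,0,0,0,0],
  ],
)

```text
time_s: 1.77
ee_pos: [0.6006, 0.2694, 0.3623]
tcp_rot: [3.142, 0.0, -1.241]
wrist_force: [-0.3, 0.3, 0.5]
finger_gap: 1.001
```

Emit:
arm_command(
  steps=[
    [0,0,-20,0,0,0],
    [0,0,-20,0,0,0],
    [0,0,-20,0,0,0],
    [0,0,-10,0,0,0],
    [0,0,0,0,0,0],
    [0,0,0,0,0,0],
    [0,0,0,0,0,0],
    [0,0,0,0,0,0],
    [0,0,0,0,0,0],
    [0,0,0,0,0,0],
  ],
)

```text
time_s: 2.6
ee_pos: [0.6013, 0.2689, 0.2931]
tcp_rot: [-3.141, 0.0, -1.242]
wrist_force: [-0.4, -0.5, -0.3]
finger_gap: 0.998
```

Emit:
arm_command(
  steps=[
    [0,0,0,0,0,0],
    [0,0,0,0,0,0],
    [0,0,0,0,0,0],
    [0,0,0,0,0,0],
    [0,0,0,0,0,0],
    [0,0,0,0,0,0],
    [0,0,0,0,0,0],
    [0,0,0,0,0,0],
    [0,0,0,0,0,0],
    [0,0,0,0,0,0],
  ],
  grip=1,
)

```text
time_s: 3.43
ee_pos: [0.6027, 0.2693, 0.2931]
tcp_rot: [-3.137, 0.0, -1.243]
wrist_force: [7.8, 2.0, 1.3]
finger_gap: 0.382
```

Emit:
arm_command(
  steps=[
    [0,0,3,0,0,0],
    [0,0,3,0,0,0],
    [0,0,3,0,0,0],
    [0,0,2,0,0,0],
    [0,0,2,0,0,0],
    [0,0,0,0,0,0],
    [0,0,0,0,0,0],
    [0,0,0,0,0,0],
    [0,0,0,0,0,0],
    [0,0,0,0,0,0],
  ],
)

```text
time_s: 4.27
ee_pos: [0.6026, 0.2693, 0.3033]
tcp_rot: [-3.14, 0.0, -1.243]
wrist_force: [9.4, 2.2, -7.1]
finger_gap: 0.378
```

Emit:
arm_command(
  steps=[
    [2,0.5,2,0,0,0],
    [0,0,0,0,0,0.08],
    [0,0,0,0,0,0.08],
    [0,0,0,0,0,0.08],
    [0,0,0,0,0,0.08],
    [0,0,0,0,0,0.08],
    [0,0,0,0,0,0.08],
    [0,0,0,0,0,0.08],
    [0,0,0,0,0,0.08],
    [0,0,0,0,0,0.08],
  ],
)

```text
time_s: 5.1
ee_pos: [0.6043, 0.2704, 0.3051]
tcp_rot: [-3.141, 0.0, -0.518]
wrist_force: [9.1, 4.0, -7.3]
finger_gap: 0.379
```

Emit:
arm_command(
  steps=[
    [0,0,0,0,0,0.08],
    [0,0,0,0,0,0.08],
    [0,0,0,0,0,0.08],
    [0,0,0,0,0,0.08],
    [0,0,0,0,0,0.08],
    [0,0,0,0,0,0.08],
    [0,0,0,0,0,0.08],
    [0,0,0,0,0,0.06],
    [0,0,0,0,0,0],
    [0,0,0,0,0,0],
  ],
)

```text
time_s: 5.93
ee_pos: [0.6047, 0.2709, 0.3053]
tcp_rot: [-3.139, -0.002, 0.099]
wrist_force: [11.3, 4.6, -7.6]
finger_gap: 0.378
```

```bash
cat > look.py <<'E'
from h import *
# pointer angle from top view
def pointer(k=(.602,.2695),z=.283):
    im,d=snap('top');H=hsv(im);X=cloud('top',d)
    r=((H[...,0]<6)|(H[...,0]>174))&(H[...,1]>130)&(H[...,2]>60)
    P=np.array([onz('top',u,v,z) for v,u in np.argwhere(r)])
    w=P[:,:2]-k;R=np.hypot(*w.T);s=(R>.03)&(R<.075)
    a=np.unwrap(np.sort(np.mod(np.arctan2(w[s,1],w[s,0]),2*np.pi)))
    print('pointer',a.mean(),a.std(),s.sum(),'cap',a.mean()-.098-2.094)
    X=X[r][s] if len(P) else None; print('arm z',np.nanmedian(X[:,2])); return im
E
python3 - <<'E'
from look import *
im=pointer(z=.293); cv2.imwrite('pics/k1.png',cv2.resize(im[170:320,100:300,::-1],(800,600),interpolation=2))
E
```

```text
pointer 3.2207099474139804 0.05005226334086532 77 cap 1.0287099474139807
arm z 0.29024631900081244
```

Emit:
arm_command(
  steps=[
    [0,0,-3,0,0,0],
    [0,0,-3,0,0,0],
    [0,0,-3,0,0,0],
    [0,0,-3,0,0,0],
    [0,0,-2,0,0,0],
    [0,0,0,0,0,0],
    [0,0,0,0,0,0],
    [0,0,0,0,0,0],
    [0,0,0,0,0,0],
    [0,0,0,0,0,0],
  ],
)

```text
time_s: 6.82
ee_pos: [0.6048, 0.2708, 0.2932]
tcp_rot: [-3.139, -0.004, 0.098]
wrist_force: [9.9, 4.3, -3.1]
finger_gap: 0.381
```

Emit:
arm_command(
  steps=[
    [0,0,-1,0,0,0],
    [0,0,0,0,0,0.01],
    [0,0,0,0,0,0.01],
    [0,0,0,0,0,-0.01],
    [0,0,0,0,0,-0.01],
    [0,0,0,0,0,-0.01],
    [0,0,0,0,0,0.01],
    [0,0,0,0,0,0],
    [0,0,0,0,0,0],
    [0,0,0,0,0,0],
  ],
)

```text
time_s: 7.65
ee_pos: [0.6048, 0.2707, 0.2932]
tcp_rot: [-3.138, -0.006, 0.098]
wrist_force: [8.1, 5.6, 0.1]
finger_gap: 0.383
```

Emit:
arm_command(
  steps=[
    [0,0,0,0,0,0],
    [0,0,0,0,0,0],
    [0,0,0,0,0,0],
    [0,0,0,0,0,0],
    [0,0,15,0,0,0],
    [0,0,20,0,0,0],
    [0,0,30,0,0,0],
    [0,0,10,0,0,0],
    [0,0,0,0,0,0],
    [0,0,0,0,0,0],
  ],
  grip=0,
)

```text
time_s: 8.48
ee_pos: [0.6032, 0.2694, 0.3679]
tcp_rot: [-3.141, -0.001, 0.098]
wrist_force: [-0.5, -0.3, 0.0]
finger_gap: 1.002
```

```bash
python3 - <<'E'
from look import *
im=pointer(z=.281); ims,_=snap('side')
cv2.imwrite('pics/k2.png',cv2.hconcat([cv2.resize(im[180:280,110:230,::-1],(400,333),interpolation=2),cv2.resize(ims[110:210,225:345,::-1],(400,333),interpolation=2)]))
E
```

```text
pointer 3.2187167801146535 0.044991719271882474 71 cap 1.0267167801146537
arm z 0.2778966404306637
```

View pics/k2.png

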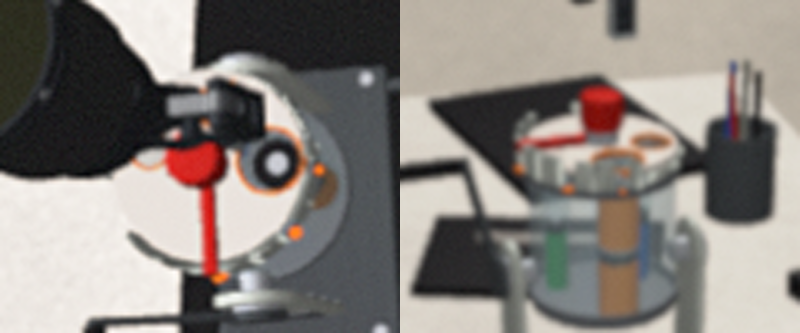

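The pointer sits at the same height as when it was home, the large hole is over the orange cells, and the cap reads about 1.03. Next is the tray.

Emit:
arm_command(
  steps=[
    [4,-40,0,0,0,-0.039],
    [4,-40,0,0,0,-0.039],
    [4,-40,0,0,0,0],
    [4,-40,0,0,0,0],
    [4,-40,0,0,0,0],
    [4,-30,-27,0,0,0],
    [4,-30,-27,0,0,0],
    [4,-30,-27,0,0,0],
    [4,-30,-27,0,0,0],
    [4,-30,-27,0,0,0],
  ],
)

```text
time_s: 9.42
ee_pos: [0.6423, -0.0822, 0.2297]
tcp_rot: [3.142, 0.002, 0.02]
wrist_force: [2.1, 1.1, 0.4]
finger_gap: 0.999
```

Emit:
arm_command(
  steps=[
    [4,-30,-27,0,0,0],
    [4,-30,-27,0,0,0],
    [1,-16,-27,0,0,0],
    [0,0,-30,0,0,0],
    [0,0,-30,0,0,0],
    [0,0,-30,0,0,0],
    [0,0,-20,0,0,0],
    [0,0,-11,0,0,0],
    [0,0,0,0,0,0],
    [0,0,0,0,0,0],
  ],
)

```text
time_s: 10.25
ee_pos: [0.6519, -0.1568, 0.0303]
tcp_rot: [3.141, 0.001, 0.02]
wrist_force: [0.0, -0.6, 0.9]
finger_gap: 0.996
```

Emit:
arm_command(
  steps=[
    [0,0,0,0,0,0],
    [0,0,0,0,0,0],
    [0,0,0,0,0,0],
    [0,0,0,0,0,0],
    [0,0,0,0,0,0],
    [0,0,0,0,0,0],
    [0,0,0,0,0,0],
    [0,0,0,0,0,0],
    [0,0,0,0,0,0],
    [0,0,0,0,0,0],
  ],
  grip=1,
)

```text
time_s: 11.08
ee_pos: [0.6525, -0.1568, 0.0309]
tcp_rot: [3.141, -0.001, 0.02]
wrist_force: [-0.1, -1.2, 4.2]
finger_gap: 0.126
```

Emit:
arm_command(
  steps=[
    [-4,5,0,0,0,0.026],
    [-4,4,0,0,0,0.026],
    [0,0,0,0,0,0.026],
    [0,0,0,0,0,0],
    [-1.5,15,0,0,0,0],
    [-1.5,15,0,0,0,0],
    [-1.5,15,0,0,0,0],
    [-1.5,15,0,0,0,0],
    [-1.5,15,0,0,0,0],
    [-1.5,15,0,0,0,0],
  ],
)

```text
time_s: 11.92
ee_pos: [0.6349, -0.0574, 0.0309]
tcp_rot: [3.14, -0.0, 0.098]
wrist_force: [1.2, -5.1, 5.4]
finger_gap: 0.13
```

Emit:
arm_command(
  steps=[
    [-1.5,15,0,0,0,0],
    [-1.5,15,0,0,0,0],
    [-1.5,15,0,0,0,0],
    [-1.3,13,0,0,0,0],
    [-0.7,7,0,0,0,0],
    [-0.4,4,0,0,0,0],
    [-0.2,2,0,0,0,0],
    [0,0,0,0,0,0],
    [0,0,0,0,0,0],
    [0,0,0,0,0,0],
  ],
)

```text
time_s: 12.75
ee_pos: [0.6278, 0.0134, 0.0309]
tcp_rot: [3.141, -0.0, 0.099]
wrist_force: [0.5, -2.9, 6.2]
finger_gap: 0.124
```

```bash
python3 - <<'E'
from look import *
im,d=snap('top'); print(get_obs()['wrist_force'])
cv2.imwrite('pics/t1.png',cv2.resize(im[180:340,130:450,::-1],(800,400),interpolation=2))
E
```

```text
[-0.49792575 -2.5107985   5.55141961]
```

View pics/t1.png

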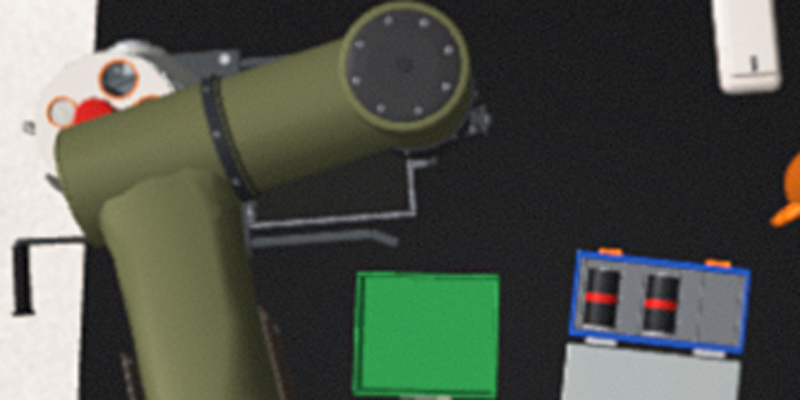

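Emit:
arm_command(
  steps=[
    [-0.2,2,0,0,0,0],
    [-0.2,2,0,0,0,0],
    [0,0,0,0,0,0],
    [0,0,0,0,0,0],
    [0,0,0,0,0,0],
    [0,0,0,0,0,0],
    [0,0,0,0,0,0],
    [0,0,0,0,0,0],
    [0,0,0,0,0,0],
    [0,0,0,0,0,0],
  ],
)

```text
time_s: 13.63
ee_pos: [0.6278, 0.0136, 0.0308]
tcp_rot: [3.136, 0.0, 0.097]
wrist_force: [5.1, -16.1, 3.0]
finger_gap: 0.121
```

Emit:
arm_command(
  steps=[
    [0.4,-4,0,0,0,0],
    [0,0,0,0,0,0],
    [0,0,0,0,0,0],
    [0,0,0,0,0,0],
    [0,0,0,0,0,0],
    [0,0,0,0,0,0],
    [0,0,20,0,0,0],
    [0,0,40,0,0,0],
    [0,0,40,0,0,0],
    [0,0,40,0,0,0],
  ],
  grip=0,
)

```text
time_s: 14.47
ee_pos: [0.6275, 0.0135, 0.1717]
tcp_rot: [3.141, 0.001, 0.099]
wrist_force: [1.0, 1.0, 0.3]
finger_gap: 0.999
```

Emit:
arm_command(
  steps=[
    [0,0,40,0,0,0],
    [0,0,40,0,0,0],
    [0,0,40,0,0,0],
    [0,0,40,0,0,0],
    [0,0,20,0,0,0],
    [-15,34,0,0,0,0],
    [-15,34,0,0,0,0],
    [-15,34,0,0,0,0],
    [-15,34,0,0,0,0],
    [-15,34,0,0,0,0],
  ],
)

```text
time_s: 15.3
ee_pos: [0.5519, 0.1849, 0.3504]
tcp_rot: [-3.141, -0.0, 0.098]
wrist_force: [-0.1, 0.1, 0.5]
finger_gap: 0.999
```

Emit:
arm_command(
  steps=[
    [-16,34,0,0,0,0],
    [-16,34,0,0,0,0],
    [-16,33,0,0,0,0],
    [-16,33,0,0,0,0],
    [-16,33,0,0,0,0],
    [0,0,0,0,0,0],
    [0,0,0,0,0,0],
    [0,0,0,0,0,0],
    [0,0,0,0,0,0],
    [0,0,0,0,0,0],
  ],
)

```text
time_s: 16.13
ee_pos: [0.4735, 0.3494, 0.3506]
tcp_rot: [-3.141, -0.0, 0.097]
wrist_force: [0.5, 0.2, -0.1]
finger_gap: 1.001
```

```bash
python3 - <<'E'
from look import *
np.set_printoptions(precision=4,suppress=True)
im,d=snap('top');ims,_=snap('side'); X=cloud('top',d);print(get_obs()['ee_pos'])
t=(X[...,2]>.032)&(X[...,2]<.055)&(abs(X[...,0]-.63)<.06)&(abs(X[...,1]-.01)<.04);c=np.argwhere(t)[:,::-1].mean(0);print('tab',c,onz('top',*c,.042))
cv2.imwrite('pics/t2.png',cv2.hconcat([cv2.resize(im[180:340,100:400,::-1],(500,267),interpolation=2),cv2.resize(ims[110:300,150:400,::-1],(300,267),interpolation=2)]))
E
```

```text
[0.4735 0.3495 0.3505]
tab [300.9576 232.4915] [0.6286 0.0147 0.042 ]
```

View pics/t2.png

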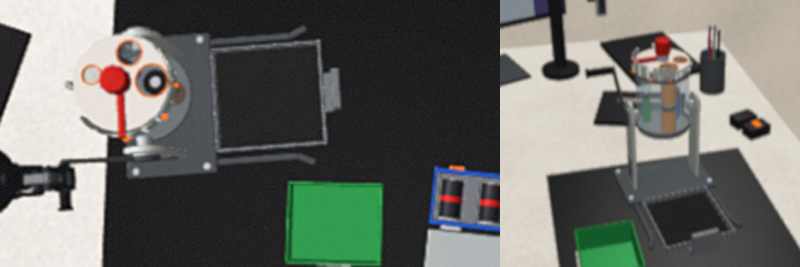

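The tray is home against the base and the gripper is above the lever. I'll grip the lever now.

Emit:
arm_command(
  steps=[
    [0,0,-30,0,0,0],
    [0,0,-30,0,0,0],
    [0,0,-30,0,0,0],
    [0,0,-30,0,0,0],
    [0,0,-13,0,0,0],
    [0,0,0,0,0,0],
    [0,0,0,0,0,0],
    [0,0,0,0,0,0],
    [0,0,0,0,0,0],
    [0,0,0,0,0,0],
  ],
)

```text
time_s: 17.07
ee_pos: [0.4735, 0.3508, 0.2192]
tcp_rot: [-3.14, -0.002, 0.098]
wrist_force: [-1.4, 0.9, -0.1]
finger_gap: 0.998
```

Emit:
arm_command(
  steps=[
    [0,0,0,0,0,0],
    [0,0,0,0,0,0],
    [0,0,0,0,0,0],
    [0,0,0,0,0,0],
    [0,0,0,0,0,0],
    [0,0,0,0,0,0],
    [0,0,0,0,0,0],
    [0,0,0,0,0,0],
    [0,0,0,0,0,0],
    [0,0,0,0,0,0],
  ],
  grip=1,
)

```text
time_s: 17.9
ee_pos: [0.4729, 0.3517, 0.2177]
tcp_rot: [-3.139, -0.001, 0.099]
wrist_force: [-0.2, 5.7, 1.2]
finger_gap: 0.158
```

```bash
python3 - <<'E'
from h import *
print(get_obs()['ee_pos'],get_obs()['wrist_force'],get_obs()['wrist_torque'])
a0=np.arctan2(.059,.093); 
A=a0+np.linspace(0,2.02,31); y=.110*np.cos(A);z=.110*np.sin(A)
for i in range(30):
    dy=(y[i+1]-y[i])*1000; print(i,np.round([-.0978*dy,.9952*dy,(z[i+1]-z[i])*1000],1))
E
```

```text
[0.47293074 0.35172042 0.21770689] [-0.15503022  5.749849    1.23130665] [ 1.83597122  0.33394876 -0.01014283]
0 [ 0.4 -4.2  6.1]
1 [ 0.4 -4.6  5.8]
2 [ 0.5 -4.9  5.5]
3 [ 0.5 -5.3  5.2]
4 [ 0.6 -5.6  4.8]
5 [ 0.6 -5.9  4.4]
6 [ 0.6 -6.2  4. ]
7 [ 0.6 -6.5  3.6]
8 [ 0.7 -6.7  3.1]
9 [ 0.7 -6.9  2.6]
10 [ 0.7 -7.   2.2]
11 [ 0.7 -7.2  1.7]
12 [ 0.7 -7.3  1.2]
13 [ 0.7 -7.3  0.7]
14 [ 0.7 -7.4  0.2]
15 [ 0.7 -7.4 -0.3]
16 [ 0.7 -7.3 -0.8]
17 [ 0.7 -7.3 -1.3]
18 [ 0.7 -7.2 -1.8]
19 [ 0.7 -7.  -2.2]
20 [ 0.7 -6.9 -2.7]
21 [ 0.7 -6.7 -3.2]
22 [ 0.6 -6.4 -3.6]
23 [ 0.6 -6.2 -4. ]
24 [ 0.6 -5.9 -4.4]
25 [ 0.5 -5.6 -4.8]
26 [ 0.5 -5.2 -5.2]
27 [ 0.5 -4.9 -5.5]
28 [ 0.4 -4.5 -5.9]
29 [ 0.4 -4.1 -6.2]
```

Emit:
arm_command(
  steps=[
    [0.4,-4.2,6.1,0,0,0],
    [0.4,-4.6,5.8,0,0,0],
    [0.5,-4.9,5.5,0,0,0],
    [0.5,-5.3,5.2,0,0,0],
    [0.6,-5.6,4.8,0,0,0],
    [0.6,-5.9,4.4,0,0,0],
    [0.6,-6.2,4,0,0,0],
    [0.6,-6.5,3.6,0,0,0],
    [0.7,-6.7,3.1,0,0,0],
    [0.7,-6.9,2.6,0,0,0],
  ],
)

```text
time_s: 18.73
ee_pos: [0.4784, 0.2965, 0.2654]
tcp_rot: [-3.134, -0.004, 0.101]
wrist_force: [-8.0, 11.8, 14.7]
finger_gap: 0.164
```

Emit:
arm_command(
  steps=[
    [0.7,-7,2.4,0,0,0],
    [0.7,-7.2,1.9,0,0,0],
    [0.7,-7.3,1.4,0,0,0],
    [0.7,-7.3,0.7,0,0,0],
    [0.7,-7.4,0.2,0,0,0],
    [0.7,-7.4,-0.3,0,0,0],
    [0.7,-7.3,-0.8,0,0,0],
    [0.7,-7.3,-1.3,0,0,0],
    [0.7,-7.2,-1.8,0,0,0],
    [0.7,-7,-2.2,0,0,0],
  ],
)

```text
time_s: 19.57
ee_pos: [0.486, 0.2211, 0.2632]
tcp_rot: [-3.14, -0.002, 0.099]
wrist_force: [-0.9, 5.6, 3.9]
finger_gap: 0.164
```

Emit:
arm_command(
  steps=[
    [0.7,-6.9,-2.7,0,0,0],
    [0.7,-6.7,-3.2,0,0,0],
    [0.6,-6.4,-3.6,0,0,0],
    [0.6,-6.2,-4,0,0,0],
    [0.6,-5.9,-4.4,0,0,0],
    [0.5,-5.6,-4.8,0,0,0],
    [0.5,-5.2,-5.2,0,0,0],
    [0.5,-4.9,-5.5,0,0,0],
    [0.4,-4.5,-5.9,0,0,0],
    [0.4,-4.1,-6.2,0,0,0],
  ],
)

```text
time_s: 20.4
ee_pos: [0.4915, 0.1678, 0.2205]
tcp_rot: [-3.134, -0.006, 0.101]
wrist_force: [-26.6, 33.0, 47.3]
finger_gap: 0.162
```

Emit:
arm_command(
  steps=[
    [0,1,2,0,0,0],
    [0,0,0,0,0,0],
    [0,0,0,0,0,0],
    [0,0,0,0,0,0],
    [0,0,0,0,0,0],
    [0,0,0,0,0,0],
    [0,0,0,0,0,0],
    [0,0,0,0,0,0],
    [0,0,0,0,0,0],
    [0,0,0,0,0,0],
  ],
)

```text
time_s: 21.23
ee_pos: [0.4913, 0.1682, 0.2209]
tcp_rot: [-3.137, -0.003, 0.101]
wrist_force: [-4.1, 12.9, 13.0]
finger_gap: 0.163
```

Emit:
arm_command(
  steps=[
    [0,0,0,0,0,0],
    [0,0,0,0,0,0],
    [0,0,0,0,0,0],
    [0,0,0,0,0,0],
    [0,0,0,0,0,0],
    [0,0,0,0,0,0],
    [0,0,0,0,0,0],
    [0,0,0,0,0,0],
    [0,0,0,0,0,0],
    [0,0,0,0,0,0],
  ],
)

```text
time_s: 22.07
ee_pos: [0.4913, 0.1682, 0.2209]
tcp_rot: [-3.137, -0.004, 0.101]
wrist_force: [-4.5, 13.5, 12.4]
finger_gap: 0.168
```

```bash
python3 - <<'E'
from h import *
im,d=snap('top');ims,_=snap('side')
cv2.imwrite('pics/d1.png',cv2.hconcat([cv2.resize(im[180:340,100:400,::-1],(500,267),interpolation=2),cv2.resize(ims[110:340,170:420,::-1],(300,267),interpolation=2)]))
E
```

```text
(no output)
```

View pics/d1.png

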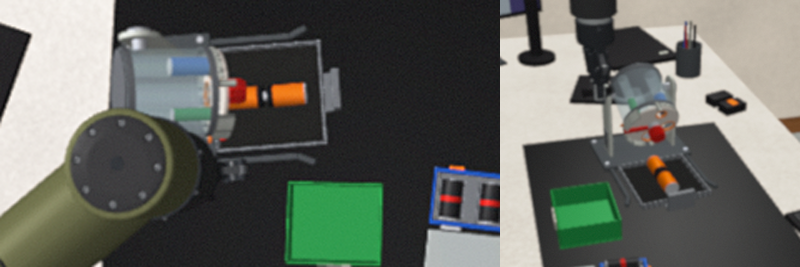

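Both orange cells are lying end to end on the tray. I'll swing the drum back now.

Emit:
arm_command(
  steps=[
    [-0.4,3.1,4.2,0,0,0],
    [-0.4,4.5,5.9,0,0,0],
    [-0.5,4.9,5.5,0,0,0],
    [-0.5,5.2,5.2,0,0,0],
    [-0.5,5.6,4.8,0,0,0],
    [-0.6,5.9,4.4,0,0,0],
    [-0.6,6.2,4,0,0,0],
    [-0.6,6.4,3.6,0,0,0],
    [-0.7,6.7,3.2,0,0,0],
    [-0.7,6.9,2.7,0,0,0],
  ],
)

```text
time_s: 23.0
ee_pos: [0.4869, 0.2132, 0.2643]
tcp_rot: [3.126, 0.0, 0.092]
wrist_force: [4.0, -22.2, 10.0]
finger_gap: 0.162
```

Emit:
arm_command(
  steps=[
    [-0.7,7,2.2,0,0,0],
    [-0.7,7.2,1.8,0,0,0],
    [-0.7,7.3,1.3,0,0,0],
    [-0.7,7.3,0.8,0,0,0],
    [-0.7,7.4,0.3,0,0,0],
    [-0.7,7.4,-0.2,0,0,0],
    [-0.7,7.3,-0.7,0,0,0],
    [-0.7,7.3,-1.2,0,0,0],
    [-0.7,7.2,-1.7,0,0,0],
    [-0.7,7,-2.2,0,0,0],
  ],
)

```text
time_s: 23.83
ee_pos: [0.4799, 0.29, 0.2684]
tcp_rot: [3.137, -0.006, 0.096]
wrist_force: [-5.9, -6.5, 23.5]
finger_gap: 0.161
```

Emit:
arm_command(
  steps=[
    [-0.7,6.9,-2.6,0,0,0],
    [-0.7,6.7,-3.1,0,0,0],
    [-0.6,6.5,-3.6,0,0,0],
    [-0.6,6.2,-4,0,0,0],
    [-0.6,5.9,-4.4,0,0,0],
    [-0.6,5.6,-4.8,0,0,0],
    [-0.5,5.3,-5.2,0,0,0],
    [-0.5,4.9,-5.5,0,0,0],
    [-0.4,4.6,-5.8,0,0,0],
    [-0.4,4.2,-6.1,0,0,0],
  ],
)

```text
time_s: 24.67
ee_pos: [0.4738, 0.35, 0.2204]
tcp_rot: [-3.141, -0.004, 0.098]
wrist_force: [-4.1, 3.0, 13.5]
finger_gap: 0.156
```

Emit:
arm_command(
  steps=[
    [0,1,-1.5,0,0,0],
    [0,1,-1.5,0,0,0],
    [0,1,-1.5,0,0,0],
    [0,0,0,0,0,0],
    [0,0,0,0,0,0],
    [0,0,0,0,0,0],
    [0,0,0,0,0,0],
    [0,0,0,0,0,0],
    [0,0,0,0,0,0],
    [0,0,0,0,0,0],
  ],
)

```text
time_s: 25.5
ee_pos: [0.4738, 0.3528, 0.2159]
tcp_rot: [-3.141, -0.003, 0.099]
wrist_force: [-3.1, 1.1, 12.5]
finger_gap: 0.16
```

Emit:
arm_command(
  steps=[
    [0,1,-1.5,0,0,0],
    [0,1,-1.5,0,0,0],
    [0,0,0,0,0,0],
    [0,0,0,0,0,0],
    [0,0,0,0,0,0],
    [0,0,0,0,0,0],
    [0,0,0,0,0,0],
    [0,0,0,0,0,0],
    [0,0,0,0,0,0],
    [0,0,0,0,0,0],
  ],
)

```text
time_s: 26.33
ee_pos: [0.4739, 0.3529, 0.2158]
tcp_rot: [3.139, -0.005, 0.098]
wrist_force: [-9.7, -6.3, 23.1]
finger_gap: 0.162
```

Emit:
arm_command(
  steps=[
    [0,-2,3,0,0,0],
    [0,0,0,0,0,0],
    [0,0,0,0,0,0],
    [0,0,0,0,0,0],
    [0,0,0,0,0,0],
    [0,0,0,0,0,0],
    [0,0,40,0,0,0],
    [0,0,40,0,0,0],
    [0,0,40,0,0,0],
    [0,0,30,0,0,0],
  ],
  grip=0,
)

```text
time_s: 27.17
ee_pos: [0.4732, 0.3529, 0.3669]
tcp_rot: [-3.141, -0.003, 0.098]
wrist_force: [0.2, 0.1, 1.0]
finger_gap: 1.001
```

Emit:
arm_command(
  steps=[
    [26,-16,0,0,0,0],
    [26,-16,0,0,0,0],
    [26,-16,0,0,0,0],
    [26,-16,0,0,0,0],
    [26,-16,0,0,0,0],
    [0,0,0,0,0,0],
    [0,0,0,0,0,0],
    [0,0,0,0,0,0],
    [0,0,0,0,0,0],
    [0,0,0,0,0,0],
  ],
)

```text
time_s: 28.0
ee_pos: [0.6023, 0.274, 0.364]
tcp_rot: [-3.141, -0.001, 0.1]
wrist_force: [0.4, -0.4, 0.4]
finger_gap: 0.998
```

Emit:
arm_command(
  steps=[
    [2,-3,-20,0,0,0],
    [0,0,-20,0,0,0],
    [0,0,-20,0,0,0],
    [0,0,-11,0,0,0],
    [0,0,0,0,0,0],
    [0,0,0,0,0,0],
    [0,0,0,0,0,0],
    [0,0,0,0,0,0],
    [0,0,0,0,0,0],
    [0,0,0,0,0,0],
  ],
)

```text
time_s: 28.83
ee_pos: [0.6052, 0.2705, 0.2932]
tcp_rot: [-3.141, -0.001, 0.098]
wrist_force: [-0.4, 0.5, 0.3]
finger_gap: 0.999
```

Emit:
arm_command(
  steps=[
    [0,0,0,0,0,0],
    [0,0,0,0,0,0],
    [0,0,0,0,0,0],
    [0,0,0,0,0,0],
    [0,0,0,0,0,0],
    [0,0,0,0,0,0],
    [0,0,0,0,0,0],
    [0,0,0,0,0,0],
    [0,0,0,0,0,0],
    [0,0,0,0,0,0],
  ],
  grip=1,
)

```text
time_s: 29.67
ee_pos: [0.6051, 0.2707, 0.2928]
tcp_rot: [-3.141, -0.001, 0.098]
wrist_force: [-0.1, 3.7, 3.5]
finger_gap: 0.382
```

Emit:
arm_command(
  steps=[
    [0,0,3,0,0,0],
    [0,0,3,0,0,0],
    [0,0,3,0,0,0],
    [0,0,3,0,0,0],
    [0,0,3,0,0,0],
    [0,0,0,0,0,0],
    [0,0,0,0,0,0],
    [0,0,0,0,0,0],
    [0,0,0,0,0,0],
    [0,0,0,0,0,0],
  ],
)

```text
time_s: 30.5
ee_pos: [0.605, 0.2705, 0.307]
tcp_rot: [3.142, 0.0, 0.098]
wrist_force: [3.1, 4.5, -8.9]
finger_gap: 0.38
```

Emit:
arm_command(
  steps=[
    [0,0,0,0,0,-0.08],
    [0,0,0,0,0,-0.08],
    [0,0,0,0,0,-0.08],
    [0,0,0,0,0,-0.08],
    [0,0,0,0,0,-0.08],
    [0,0,0,0,0,-0.08],
    [0,0,0,0,0,-0.08],
    [0,0,0,0,0,-0.08],
    [0,0,0,0,0,-0.08],
    [0,0,0,0,0,-0.08],
  ],
)

```text
time_s: 31.33
ee_pos: [0.6044, 0.2687, 0.3072]
tcp_rot: [3.138, -0.0, -0.707]
wrist_force: [0.1, -1.1, -8.3]
finger_gap: 0.38
```

Emit:
arm_command(
  steps=[
    [0,0,0,0,0,-0.08],
    [0,0,0,0,0,-0.08],
    [0,0,0,0,0,-0.08],
    [0,0,0,0,0,-0.08],
    [0,0,0,0,0,-0.08],
    [0,0,0,0,0,-0.06],
    [0,0,0,0,0,0],
    [0,0,-5,0,0,0],
    [0,0,-5,0,0,0],
    [0,0,-5,0,0,0],
  ],
)

```text
time_s: 32.17
ee_pos: [0.6035, 0.2684, 0.2925]
tcp_rot: [3.137, -0.002, -1.162]
wrist_force: [-7.3, -1.0, 11.5]
finger_gap: 0.38
```

Emit:
arm_command(
  steps=[
    [0,0,0,0,0,0],
    [0,0,0,0,0,0],
    [0,0,0,0,0,0],
    [0,0,0,0,0,0],
    [0,0,0,0,0,0],
    [0,0,0,0,0,0],
    [0,0,0,0,0,0],
    [0,0,0,0,0,0],
    [0,0,0,0,0,0],
    [0,0,0,0,0,0],
  ],
)

```text
time_s: 33.0
ee_pos: [0.6035, 0.2684, 0.293]
tcp_rot: [3.137, -0.002, -1.162]
wrist_force: [-6.1, -1.8, -3.5]
finger_gap: 0.379
```

Emit:
arm_command(
  steps=[
    [0,0,0,0,0,0],
    [0,0,0,0,0,0],
    [0,0,0,0,0,0],
    [0,0,0,0,0,0],
    [0,0,0,0,0,0],
    [0,0,0,0,0,0],
    [0,0,20,0,0,0],
    [0,0,20,0,0,0],
    [0,0,30,0,0,0],
    [0,0,10,0,0,0],
  ],
  grip=0,
)

```text
time_s: 33.83
ee_pos: [0.6054, 0.2697, 0.3771]
tcp_rot: [-3.136, -0.0, -1.162]
wrist_force: [-0.7, -0.9, -0.2]
finger_gap: 0.998
```

Emit:
arm_command(
  steps=[
    [0,-38,0,0,0,0.06],
    [0,-38,0,0,0,0.06],
    [-5,-38,0,0,0,0.06],
    [-10,-38,0,0,0,0.06],
    [-10,-38,0,0,0,0.06],
    [-10,-38,0,0,0,0.06],
    [-10,-38,0,0,0,0.12],
    [-10,-38,0,0,0,0.12],
    [-10,-38,0,0,0,0.12],
    [-10,-38,0,0,0,0.12],
  ],
)

```text
time_s: 34.67
ee_pos: [0.5296, -0.1096, 0.3729]
tcp_rot: [-3.142, -0.001, -0.322]
wrist_force: [1.2, -0.6, 0.2]
finger_gap: 0.999
```

```bash
python3 - <<'E'
from look import *
np.set_printoptions(precision=4,suppress=True)
im=pointer(k=(.603,.2695),z=.281);ims,ds=snap('side');T=np.load('/tmp/top.npz')
for nm,I,D in(('top',im,T['d']),('side',ims,ds)):
    H=hsv(I);X=cloud(nm,D);o=(abs(H[...,0]-11.)<7)&(H[...,1]>170)&(H[...,2]>120)
    for c,s,m in blobs(o,40):
        W=np.nanmedian(X[m],0)
        if abs(W[0]-.61)<.1 and abs(W[1]-.1)<.13:
            r=cv2.minAreaRect(np.argwhere(m)[:,::-1].astype(np.float32));print(nm,c,s,W,'ray@.02',onz(nm,*c,.02)[:2],np.array([onz(nm,*p,.02)[:2] for p in cv2.boxPoints(r)]).tolist(),'z95',np.nanpercentile(X[m][:,2],95))
# lever handle upright check
X=cloud('top',T['d']);print('lever',X[275:305:6,139])
for c,s,m in blobs(((hsv(im)[...,0]<5)|(hsv(im)[...,0]>175))&(hsv(im)[...,1]>170)&(hsv(im)[...,2]>80),25): print('red',c,np.nanmedian(X[m],0))
cv2.imwrite('pics/e1.png',cv2.hconcat([cv2.resize(im[170:350,120:450,::-1],(500,273),interpolation=2),cv2.resize(ims[110:340,170:420,::-1],(300,273),interpolation=2)]))
E
```

```text
pointer 2.0013403119396136 0.048784218932662354 68 cap -0.19065968806038636
arm z 0.2785958670868944
side [299.     250.1062] [293 245  14  12 113] [0.6089 0.1508 0.0355] ray@.02 [0.6159 0.1739] [[0.5984583720471739, 0.19294372778006286], [0.6337485767582978, 0.21260282616207993], [0.6333450554344087, 0.15822862749017352], [0.5991265511373979, 0.14008182685278314]] z95 0.0395446818342509
side [307.8889 263.2   ] [302 257  15  15 135] [0.6149 0.085  0.0356] ray@.02 [0.6221 0.105 ] [[0.6035799955155734, 0.12299420919917747], [0.6399400766787133, 0.14441200604081728], [0.6408609902117196, 0.08981099799506842], [0.6056194959205793, 0.07008454566803202]] z95 0.03951521560530559
lever [[0.5069 0.3517 0.2299]
 [0.494  0.3506 0.2311]
 [0.4812 0.349  0.2338]
 [0.4684 0.3509 0.227 ]
 [0.4557 0.3486 0.2317]]
red [164.2234 229.6264] [0.597  0.2727 0.3081]
red [370.325 298.825] [ 0.4665 -0.161   0.0349]
red [393.5814 301.3023] [ 0.4623 -0.2195  0.0353]
```

View pics/e1.png

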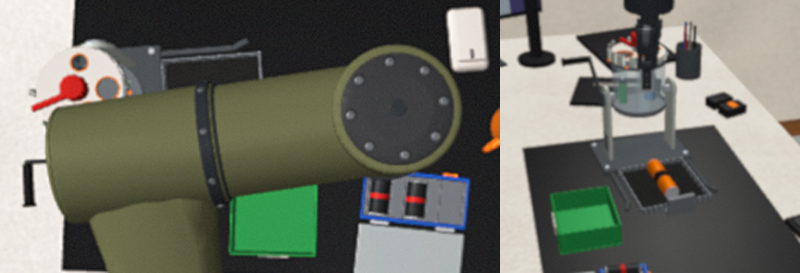

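The cap is closed at about -0.19 with the plunger down, the drum is upright, and two cells lie on the tray. Now the spent cells.

Emit:
arm_command(
  steps=[
    [-21,-17,0,0,0,0.076],
    [-21,-17,0,0,0,0.076],
    [-21,-17,-20,0,0,0.075],
    [0,0,-40,0,0,0],
    [0,0,-40,0,0,0],
    [0,0,-40,0,0,0],
    [0,0,-40,0,0,0],
    [0,0,-40,0,0,0],
    [0,0,-40,0,0,0],
    [0,0,-20,0,0,0],
  ],
  grip=0.45,
)

```text
time_s: 35.6
ee_pos: [0.4652, -0.1581, 0.087]
tcp_rot: [-3.141, 0.006, -0.102]
wrist_force: [0.4, 0.2, -0.8]
finger_gap: 0.553
```

Emit:
arm_command(
  steps=[
    [0,0,0,0,0,0],
    [0,0,0,0,0,0],
    [0,0,0,0,0,0],
    [0,0,0,0,0,0],
    [0,0,0,0,0,0],
    [0,0,0,0,0,0],
    [0,0,0,0,0,0],
    [0,0,0,0,0,0],
    [0,0,0,0,0,0],
    [0,0,0,0,0,0],
  ],
)

```text
time_s: 36.43
ee_pos: [0.4676, -0.1588, 0.0924]
tcp_rot: [3.141, -0.0, -0.101]
wrist_force: [-0.2, -0.3, 0.3]
finger_gap: 0.551
```

```bash
python3 - <<'E'
from h import *
ims,ds=snap('side');im,d=snap('top')
cv2.imwrite('pics/s1.png',cv2.hconcat([cv2.resize(im[230:370,300:500,::-1],(400,280),interpolation=2),cv2.resize(ims[290:430,190:390,::-1],(400,280),interpolation=2)]))
H=hsv(ims);X=cloud('side',ds)
for c,s,m in blobs(((H[...,0]<5)|(H[...,0]>175))&(H[...,1]>170)&(H[...,2]>80),15): print('red',c,np.nanmedian(X[m],0))
E
```

```text
red [272.59322034 340.05084746] [ 0.46628054 -0.1755231   0.03202331]
red [276.25396825 359.92063492] [ 0.4609823  -0.23396565  0.03279351]
```

View pics/s1.png

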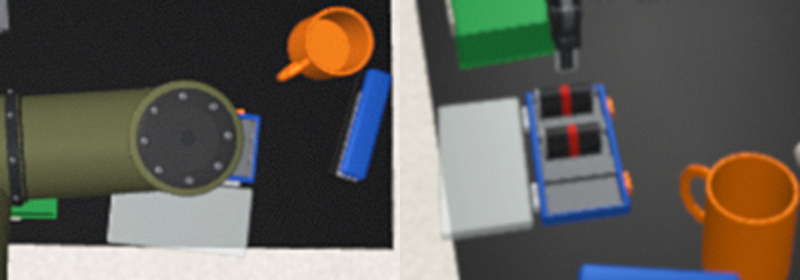

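Emit:
arm_command(
  steps=[
    [0,-1.5,-20,0,0,0],
    [0,0,-20,0,0,0],
    [0,0,-20,0,0,0],
    [0,0,-6,0,0,0],
    [0,0,0,0,0,0],
    [0,0,0,0,0,0],
    [0,0,0,0,0,0],
    [0,0,0,0,0,0],
    [0,0,0,0,0,0],
    [0,0,0,0,0,0],
  ],
)

```text
time_s: 37.37
ee_pos: [0.468, -0.1603, 0.0271]
tcp_rot: [-3.142, -0.001, -0.101]
wrist_force: [-0.5, -0.3, -0.9]
finger_gap: 0.549
```

Emit:
arm_command(
  steps=[
    [0,0,0,0,0,0],
    [0,0,0,0,0,0],
    [0,0,0,0,0,0],
    [0,0,0,0,0,0],
    [0,0,0,0,0,0],
    [0,0,0,0,0,0],
    [0,0,0,0,0,0],
    [0,0,0,0,0,0],
    [0,0,0,0,0,0],
    [0,0,0,0,0,0],
  ],
  grip=1,
)

```text
time_s: 38.2
ee_pos: [0.468, -0.1604, 0.0271]
tcp_rot: [3.141, -0.001, -0.101]
wrist_force: [-0.3, -0.2, 6.0]
finger_gap: 0.362
```

Emit:
arm_command(
  steps=[
    [0,0,10,0,0,0],
    [0,0,20,0,0,0],
    [0,0,30,0,0,0],
    [0,0,30,0,0,0],
    [0,0,10,0,0,0],
    [0,0,0,0,0,0],
    [0,0,0,0,0,0],
    [0,0,0,0,0,0],
    [0,0,0,0,0,0],
    [0,0,0,0,0,0],
  ],
)

```text
time_s: 39.03
ee_pos: [0.4669, -0.1602, 0.1248]
tcp_rot: [3.141, 0.003, -0.101]
wrist_force: [0.1, 0.9, -1.0]
finger_gap: 0.357
```

Emit:
arm_command(
  steps=[
    [-6,32,0,0,0,0],
    [-6,32,0,0,0,0],
    [-7,32,0,0,0,0],
    [-7,32,0,0,0,0],
    [-7,32,0,0,0,0],
    [-6,30,0,0,0,0],
    [0,0,-20,0,0,0],
    [0,0,-30,0,0,0],
    [0,0,-30,0,0,0],
    [0,0,-5,0,0,0],
  ],
)

```text
time_s: 39.87
ee_pos: [0.4251, 0.029, 0.0354]
tcp_rot: [3.138, 0.009, -0.101]
wrist_force: [-0.7, 0.8, -2.9]
finger_gap: 0.359
```

Emit:
arm_command(
  steps=[
    [0,0,0,0,0,0],
    [0,0,0,0,0,0],
    [0,0,0,0,0,0],
    [0,0,0,0,0,0],
    [0,0,0,0,0,0],
    [0,0,20,0,0,0],
    [0,0,30,0,0,0],
    [0,0,30,0,0,0],
    [0,0,0,0,0,0],
    [0,0,0,0,0,0],
  ],
  grip=0.5,
)

```text
time_s: 40.7
ee_pos: [0.4298, 0.0302, 0.1241]
tcp_rot: [-3.139, -0.004, -0.101]
wrist_force: [-0.0, -1.1, -0.6]
finger_gap: 0.497
```

Emit:
arm_command(
  steps=[
    [5,-35,0,0,0,0],
    [5,-35,0,0,0,0],
    [5,-35,0,0,0,0],
    [5,-35,0,0,0,0],
    [5,-35,0,0,0,0],
    [5,-35,0,0,0,0],
    [4,-39.5,0,0,0,0],
    [0,0,-40,0,0,0],
    [0,0,0,0,0,0],
    [0,0,0,0,0,0],
  ],
  grip=0.45,
)

```text
time_s: 41.53
ee_pos: [0.4606, -0.22, 0.079]
tcp_rot: [-3.141, 0.006, -0.102]
wrist_force: [-0.3, 0.8, 1.5]
finger_gap: 0.555
```

```bash
cat > reds.py <<'E'
from h import *
print(get_obs()['ee_pos'])
for nm in('side','top'):
    im,d=snap(nm);H=hsv(im);X=cloud(nm,d)
    for c,s,m in blobs(((H[...,0]<5)|(H[...,0]>175))&(H[...,1]>170)&(H[...,2]>60),12):
        print(nm,'red',c.round(1),np.nanmedian(X[m],0).round(4))
E
python3 reds.py
```

```text
[ 0.46059669 -0.21996783  0.07901233]
side red [286.1 138.8] [0.6036 0.2614 0.3105]
side red [238.7 291.3] [0.4243 0.0147 0.0306]
side red [276.3 360. ] [ 0.4609 -0.2352  0.0325]
top red [ 32.3 137.7] [0.8421 0.6811 0.1242]
top red [164.3 229.6] [0.5971 0.2728 0.3083]
```

Emit:
arm_command(
  steps=[
    [0,0,-20,0,0,0],
    [0,0,-20,0,0,0],
    [0,0,-17,0,0,0],
    [0,0,0,0,0,0],
    [0,0,0,0,0,0],
    [0,0,0,0,0,0],
    [0,0,0,0,0,0],
    [0,0,0,0,0,0],
    [0,0,0,0,0,0],
    [0,0,0,0,0,0],
  ],
)

```text
time_s: 42.47
ee_pos: [0.4629, -0.2198, 0.025]
tcp_rot: [3.141, -0.001, -0.101]
wrist_force: [0.2, -0.4, -0.4]
finger_gap: 0.551
```

Emit:
arm_command(
  steps=[
    [0,0,0,0,0,0],
    [0,0,0,0,0,0],
    [0,0,0,0,0,0],
    [0,0,0,0,0,0],
    [0,0,0,0,0,0],
    [0,0,0,0,0,0],
    [0,0,0,0,0,0],
    [0,0,0,0,0,0],
    [0,0,0,0,0,0],
    [0,0,0,0,0,0],
  ],
  grip=1,
)

```text
time_s: 43.3
ee_pos: [0.4629, -0.22, 0.0249]
tcp_rot: [3.141, -0.001, -0.101]
wrist_force: [-0.8, 0.7, 5.7]
finger_gap: 0.357
```

Emit:
arm_command(
  steps=[
    [0,0,10,0,0,0],
    [0,0,20,0,0,0],
    [0,0,30,0,0,0],
    [0,0,30,0,0,0],
    [0,0,10,0,0,0],
    [0,0,0,0,0,0],
    [0,0,0,0,0,0],
    [0,0,0,0,0,0],
    [0,0,0,0,0,0],
    [0,0,0,0,0,0],
  ],
)

```text
time_s: 44.13
ee_pos: [0.4619, -0.2196, 0.1227]
tcp_rot: [-3.141, 0.003, -0.101]
wrist_force: [0.5, -0.6, -1.9]
finger_gap: 0.359
```

Emit:
arm_command(
  steps=[
    [-5,33.5,0,0,0,0],
    [-5,33.5,0,0,0,0],
    [-6,33.5,0,0,0,0],
    [-6,33.5,0,0,0,0],
    [-6,33.5,0,0,0,0],
    [-6,33.5,0,0,0,0],
    [0,0,-20,0,0,0],
    [0,0,-30,0,0,0],
    [0,0,-19,0,0,0],
    [0,0,0,0,0,0],
  ],
)

```text
time_s: 44.97
ee_pos: [0.4254, -0.019, 0.0502]
tcp_rot: [3.139, 0.008, -0.1]
wrist_force: [0.5, 0.2, -2.2]
finger_gap: 0.365
```

Emit:
arm_command(
  steps=[
    [0,0,0,0,0,0],
    [0,0,0,0,0,0],
    [0,0,0,0,0,0],
    [0,0,0,0,0,0],
    [0,0,0,0,0,0],
    [0,0,20,0,0,0],
    [0,0,40,0,0,0],
    [0,0,40,0,0,0],
    [0,0,20,0,0,0],
    [0,0,0,0,0,0],
  ],
  grip=0.5,
)

```text
time_s: 45.8
ee_pos: [0.4309, -0.0188, 0.182]
tcp_rot: [-3.139, -0.01, -0.101]
wrist_force: [0.6, 0.4, 0.2]
finger_gap: 0.498
```

Emit:
arm_command(
  steps=[
    [0,-40,10,0,0,0],
    [0,-40,10,0,0,0],
    [0,-40,10,0,0,0],
    [0,-40,10,0,0,0],
    [0,0,0,0,0,0.12],
    [0,0,0,0,0,0.12],
    [0,0,0,0,0,0.12],
    [0,0,0,0,0,0.12],
    [0,0,0,0,0,0.12],
    [0,0,0,0,0,0.12],
  ],
  grip=0.3,
)

```text
time_s: 46.63
ee_pos: [0.4285, -0.179, 0.2155]
tcp_rot: [3.141, -0.0, 0.625]
wrist_force: [-0.2, -0.4, 0.0]
finger_gap: 0.703
```

```bash
python3 reds.py; python3 - <<'E'
from h import *
np.set_printoptions(precision=4,suppress=True)
for nm in('top','side'):
    z=np.load('/tmp/%s.npz'%nm);I,D=z['im'],z['d']
    H=hsv(I);X=cloud(nm,D);o=(abs(H[...,0]-11.)<7)&(H[...,1]>150)&(H[...,2]>100)
    for c,s,m in blobs(o,40):
        W=np.nanmedian(X[m],0)
        if abs(W[0]-.61)<.1 and abs(W[1]-.1)<.13:
            r=cv2.minAreaRect(np.argwhere(m)[:,::-1].astype(np.float32));B=np.array([onz(nm,*p,.03)[:2] for p in cv2.boxPoints(r)]);print(nm,c,W,'ray@.036',onz(nm,*c,.036)[:2],'z95',np.nanpercentile(X[m][:,2],95),B.tolist())
    if nm=='top':
        tb=(X[...,2]>.032)&(X[...,2]<.055)&(abs(X[...,0]-.63)<.06)&(abs(X[...,1]-.01)<.04);print('tab',np.nanmean(X[tb],0))
a=np.load('/tmp/top.npz')['im'];b=np.load('/tmp/side.npz')['im']
cv2.imwrite('pics/u1.png',cv2.hconcat([cv2.resize(a[180:350,180:450,::-1],(440,277),interpolation=2),cv2.resize(b[220:440,180:440,::-1],(327,277),interpolation=2)]))
E
```

```text
[ 0.42853788 -0.17899403  0.21547308]
side red [283.7 142.3] [0.5983 0.2596 0.3019]
side red [240.1 293.5] [0.4259 0.013  0.0326]
top red [ 32.1 137.6] [0.8419 0.6805 0.1296]
top red [164.1 229.7] [0.5969 0.2726 0.3085]
top [272.3465 235.9134] [0.6192 0.0875 0.0329] ray@.036 [0.6194 0.0866] z95 0.03874648094858849 [[0.6349218706611878, 0.11299651115114276], [0.6391921821126373, 0.06543980415980927], [0.605325847404714, 0.06210960988126731], [0.6010462509313765, 0.10953336517382178]]
top [245.0482 237.8916] [0.6129 0.1556 0.0331] ray@.036 [0.6131 0.1553] z95 0.03874582668038344 [[0.6309543562917648, 0.1798082139508289], [0.6317567048216746, 0.13407461100092685], [0.5987491474275268, 0.13299660606743308], [0.5979085027562515, 0.17860889900802895]]
tab [0.6287 0.0147 0.0413]
side [298.9925 250.4104] [0.6087 0.1518 0.0355] ray@.036 [0.6089 0.1479] z95 0.03964269524814308 [[0.5932823689484192, 0.1766714179132739], [0.6321505966636929, 0.19832369707830455], [0.6316308181760573, 0.14039198646681095], [0.5940352109202142, 0.12053194590718219]]
side [307.7338 263.4545] [0.6142 0.0864 0.034 ] ray@.036 [0.6147 0.0809] z95 0.03948441751666554 [[0.5972634467949554, 0.10896662814429547], [0.6369102549127266, 0.13187768114520215], [0.6375642233507366, 0.07212534388403358], [0.599275747870649, 0.05122172496163102]]
```

View pics/u1.png

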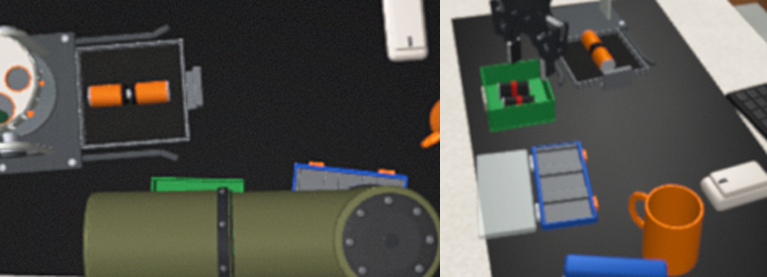

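```bash
python3 - <<'E'
from h import *
a=np.load('/tmp/top.npz')['im'];b=np.load('/tmp/side.npz')['im']
cv2.imwrite('pics/z1.png',cv2.hconcat([cv2.resize(a[220:255,225:295,::-1],(800,400),interpolation=cv2.INTER_NEAREST)[:,:],]))
for u in range(232,292,2): print(u,a[236,u],a[238,u],round(onz('top',u,237,.03)[1],3))
E
```

```text
232 [30 30 31] [31 30 31] 0.189
234 [176 145 131] [173 155 159] 0.184
236 [243 127  47] [241 127  59] 0.179
238 [244 127  27] [242 126  27] 0.174
240 [243 128  27] [241 126  30] 0.169
242 [242 124  24] [241 125  26] 0.164
244 [243 128  29] [242 128  32] 0.159
246 [242 124  27] [243 128  30] 0.154
248 [242 126  25] [242 129  32] 0.149
250 [243 127  25] [243 132  40] 0.144
252 [245 126  25] [244 127  31] 0.139
254 [112  57  31] [132  66  32] 0.134
256 [30 33 37] [26 30 31] 0.129
258 [173 174 181] [161 162 167] 0.123
260 [93 94 98] [ 98  99 103] 0.118
262 [68 42 36] [60 38 36] 0.113
264 [238 118  27] [225 109  28] 0.108
266 [242 129  30] [232 117  26] 0.103
268 [241 123  24] [232 116  27] 0.098
270 [242 127  33] [230 116  28] 0.093
272 [241 126  28] [229 114  25] 0.088
274 [242 128  33] [228 114  23] 0.083
276 [242 129  30] [228 114  28] 0.078
278 [241 128  30] [226 111  20] 0.073
280 [245 129  30] [228 112  26] 0.068
282 [203 136 106] [192 126  95] 0.063
284 [68 69 68] [76 76 80] 0.058
286 [36 34 32] [39 38 35] 0.053
288 [39 37 36] [37 34 36] 0.048
290 [34 38 34] [39 35 35] 0.043
```

View pics/z1.png

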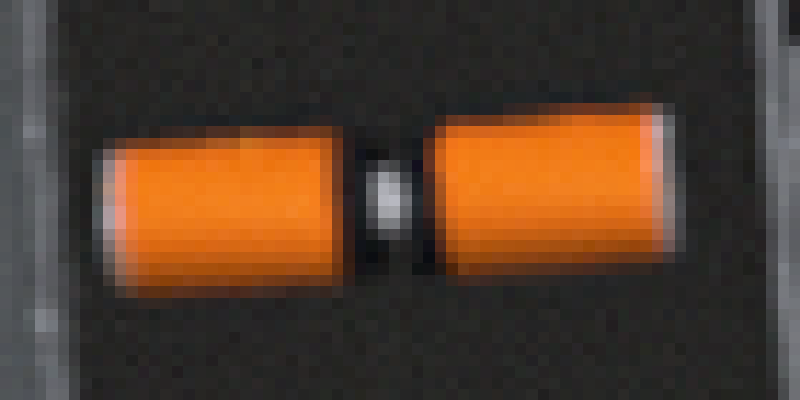

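The zoom shows the outer cell spanning y from about 0.060 to 0.122 and the inner from 0.124 to 0.186, both on the dispenser's y-axis. I'll take the outer one first.

Emit:
arm_command(
  steps=[
    [10.5,15,-4,0,0,-0.116],
    [10.5,15,-4,0,0,-0.116],
    [10.5,15,-4,0,0,-0.116],
    [10.5,15,-4,0,0,-0.116],
    [10.5,15,-4,0,0,-0.116],
    [10.5,15,-4,0,0,-0.116],
    [10.5,15,-4,0,0,-0.116],
    [10.5,15,-4,0,0,-0.116],
    [10.5,15,-4,0,0,-0.116],
    [10.5,15,-4,0,0,-0.116],
  ],
)

```text
time_s: 47.57
ee_pos: [0.5341, -0.028, 0.1752]
tcp_rot: [-3.142, -0.0, -0.551]
wrist_force: [0.3, 0.0, 0.5]
finger_gap: 0.701
```

Emit:
arm_command(
  steps=[
    [10.5,15,-4,0,0,-0.116],
    [10.5,15,-4,0,0,-0.116],
    [10.5,15,-4,0,0,-0.116],
    [10.5,15,-4,0,0,-0.116],
    [10.5,15,-4,0,0,-0.116],
    [10.5,15,-4,0,0,-0.116],
    [10.5,15,-4,0,0,-0.116],
    [12,16,-4,0,0,-0.116],
    [0,0,0,0,0,0],
    [0,0,0,0,0,0],
  ],
)

```text
time_s: 48.4
ee_pos: [0.6191, 0.0927, 0.1424]
tcp_rot: [3.14, -0.001, -1.47]
wrist_force: [0.0, 0.2, 0.7]
finger_gap: 0.698
```

Emit:
arm_command(
  steps=[
    [0,0,0,0,0,0],
    [0,0,0,0,0,0],
    [0,0,0,0,0,0],
    [0,0,0,0,0,0],
    [0,0,0,0,0,0],
    [0,0,0,0,0,0],
    [0,0,0,0,0,0],
    [0,0,0,0,0,0],
    [0,0,0,0,0,0],
    [0,0,0,0,0,0],
  ],
)

```text
time_s: 49.23
ee_pos: [0.6191, 0.0922, 0.1434]
tcp_rot: [3.141, -0.0, -1.469]
wrist_force: [0.3, -0.5, 1.3]
finger_gap: 0.7
```

Down 119 to 0.025, close, lift.

Emit:
arm_command(
  steps=[
    [0,0,-30,0,0,0],
    [0,0,-30,0,0,0],
    [0,0,-30,0,0,0],
    [0,0,-20,0,0,0],
    [0,0,-8,0,0,0],
    [0,0,0,0,0,0],
    [0,0,0,0,0,0],
    [0,0,0,0,0,0],
    [0,0,0,0,0,0],
    [0,0,0,0,0,0],
  ],
)

```text
time_s: 50.07
ee_pos: [0.6199, 0.0925, 0.0271]
tcp_rot: [-3.139, 0.001, -1.469]
wrist_force: [0.1, 0.1, 0.1]
finger_gap: 0.698
```

Emit:
arm_command(
  steps=[
    [0,0,0,0,0,0],
    [0,0,0,0,0,0],
    [0,0,0,0,0,0],
    [0,0,0,0,0,0],
    [0,0,0,0,0,0],
    [0,0,0,0,0,0],
    [0,0,0,0,0,0],
    [0,0,0,0,0,0],
    [0,0,0,0,0,0],
    [0,0,0,0,0,0],
  ],
  grip=1,
)

```text
time_s: 50.9
ee_pos: [0.6195, 0.0923, 0.0262]
tcp_rot: [-3.14, -0.0, -1.469]
wrist_force: [-1.0, 1.1, 5.5]
finger_gap: 0.36
```

Emit:
arm_command(
  steps=[
    [0,0,10,0,0,0],
    [0,0,20,0,0,0],
    [0,0,30,0,0,0],
    [0,0,30,0,0,0],
    [0,0,30,0,0,0],
    [0,-20,0,0,0,0],
    [0,-30,0,0,0,0],
    [0,-30,0,0,0,0],
    [0,-20,0,0,0,0],
    [0,0,0,0,0,0],
  ],
)

```text
time_s: 51.73
ee_pos: [0.6184, -0.0111, 0.1451]
tcp_rot: [3.14, -0.0, -1.472]
wrist_force: [-0.7, 0.8, -2.2]
finger_gap: 0.364
```

```bash
cat > cells.py <<'E'
from h import *
np.set_printoptions(precision=4,suppress=True)
def go():
    print(get_obs()['ee_pos'],get_obs()['finger_gap'])
    for nm in('top','side'):
        I,D=snap(nm);H=hsv(I);X=cloud(nm,D);o=(abs(H[...,0]-11.)<7)&(H[...,1]>150)&(H[...,2]>90)
        for c,s,m in blobs(o,25):
            W=np.nanmedian(X[m],0)
            if W[1]>-.36 and W[2]<.2 and W[0]<.72 and W[1]<.2: print(nm,c,s[2:],W)
        b=(abs(H[...,0]-110.)<12)&(H[...,1]>150)&(H[...,2]>60)
        for c,s,m in blobs(b,60):
            if np.nanmedian(X[m],0)[2]<.03:
                B=np.array([onz(nm,*q,.014)[:2] for q in cv2.boxPoints(cv2.minAreaRect(np.argwhere(m)[:,::-1].astype(np.float32)))]);print(nm,'case',c,B.mean(0),B.tolist())
if __name__=='__main__': go()
E
python3 cells.py; python3 -c "
from h import *
a=np.load('/tmp/top.npz')['im'];b=np.load('/tmp/side.npz')['im']
cv2.imwrite('pics/v1.png',cv2.hconcat([cv2.resize(a[180:350,180:450,::-1],(440,277),interpolation=2),cv2.resize(b[200:420,180:440,::-1],(327,277),interpolation=2)]))"
```

```text
[ 0.6184 -0.0111  0.1451] 0.3643493369431389
top case [393.561  300.4736] [ 0.464  -0.2218] [[0.42791875633927945, -0.12731568673595497], [0.5169564314679529, -0.13603128560475275], [0.5000283714595781, -0.31674382222796443], [0.41092057320268965, -0.3070118998264191]]
side [320.8504 245.2677] [ 13  18 127] [ 0.6153 -0.0241  0.1549]
side [298.9203 250.5797] [ 15  15 138] [0.6082 0.1514 0.0355]
side case [278.848  377.8296] [ 0.4659 -0.2292] [[0.4286942768538907, -0.13453094489457107], [0.5267304167988994, -0.1417056610091053], [0.4959738763015148, -0.3248176692019611], [0.4120170840318986, -0.31581388776573405]]
```

View pics/v1.png

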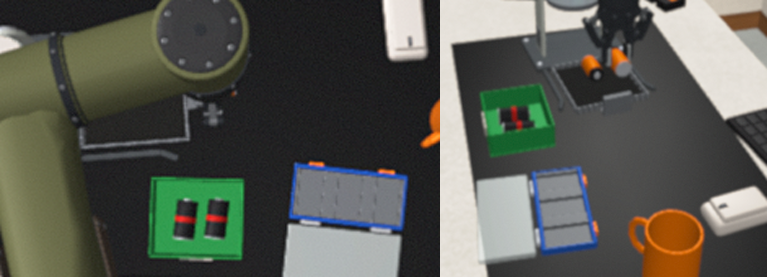

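Emit:
arm_command(
  steps=[
    [-12.9,-17.4,0,0,0,0.114],
    [-12.9,-17.4,0,0,0,0.114],
    [-12.9,-17.4,0,0,0,0.114],
    [-12.9,-17.4,0,0,0,0.114],
    [-12.9,-17.4,0,0,0,0.114],
    [-12.9,-17.4,0,0,0,0.114],
    [-12.9,-17.4,0,0,0,0.114],
    [-12.9,-17.4,0,0,0,0.114],
    [-12.9,-17.4,0,0,0,0.114],
    [-12.9,-17.4,0,0,0,0.114],
  ],
)

```text
time_s: 52.67
ee_pos: [0.4896, -0.1815, 0.1452]
tcp_rot: [-3.141, 0.0, -0.322]
wrist_force: [0.1, -0.1, -1.4]
finger_gap: 0.361
```

Emit:
arm_command(
  steps=[
    [-12.9,-17.4,0,0,0,0.114],
    [-12.9,-17.4,0,0,0,0.114],
    [0,0,-20,0,0,0],
    [0,0,-30,0,0,0],
    [0,0,0,0,0,0],
    [0,0,0,0,0,0],
    [0,0,0,0,0,0],
    [0,0,0,0,0,0],
    [0,0,0,0,0,0],
    [0,0,0,0,0,0],
  ],
)

```text
time_s: 53.5
ee_pos: [0.465, -0.2165, 0.0966]
tcp_rot: [3.141, -0.002, -0.1]
wrist_force: [-0.6, -0.1, -0.7]
finger_gap: 0.357
```

```bash
python3 cells.py
```

```text
[ 0.465  -0.2165  0.0966] 0.3570925896360605
top [245.0233 237.8405] [ 19  15 257] [0.613  0.1557 0.0328]
side [301.3797 249.8987] [10 12 79] [0.6148 0.1422 0.037 ]
side [287.3306 330.0484] [  9  17 124] [ 0.4856 -0.2322  0.1015]
side [269.0517 330.569 ] [ 5 16 58] [ 0.4492 -0.226   0.1035]
side case [278.5054 379.5011] [ 0.4658 -0.2293] [[0.4286942449419853, -0.13453093615800693], [0.5267304167988994, -0.1417056610091053], [0.4959566069685374, -0.3249207174639348], [0.41200769764612977, -0.31591615544034357]]
```

Emit:
arm_command(
  steps=[
    [-1,-4,0,0,0,0],
    [0,0,0,0,0,0],
    [0,0,-20,0,0,0],
    [0,0,-20,0,0,0],
    [0,0,-15,0,0,0],
    [0,0,-10,0,0,0],
    [0,0,-4,0,0,0],
    [0,0,0,0,0,0],
    [0,0,0,0,0,0],
    [0,0,0,0,0,0],
  ],
)

```text
time_s: 54.43
ee_pos: [0.4637, -0.2207, 0.0269]
tcp_rot: [3.141, -0.001, -0.101]
wrist_force: [0.0, 0.5, -1.5]
finger_gap: 0.363
```

Emit:
arm_command(
  steps=[
    [0,0,0,0,0,0],
    [0,0,0,0,0,0],
    [0,0,0,0,0,0],
    [0,0,0,0,0,0],
    [0,0,0,0,0,0],
    [0,0,20,0,0,0],
    [0,0,30,0,0,0],
    [0,0,40,0,0,0],
    [0,0,0,0,0,0],
    [0,0,0,0,0,0],
  ],
  grip=0.45,
)

```text
time_s: 55.27
ee_pos: [0.4649, -0.2209, 0.1195]
tcp_rot: [3.141, -0.006, -0.101]
wrist_force: [0.2, -0.0, -1.2]
finger_gap: 0.549
```

Emit:
arm_command(
  steps=[
    [20.5,29.3,0,0,0,0.025],
    [20.5,29.3,0,0,0,0.025],
    [20.5,29.3,0,0,0,0.025],
    [20.5,29.3,0,0,0,0.025],
    [20.5,29.3,0,0,0,0.025],
    [20.5,29.3,0,0,0,0.025],
    [20.5,29.3,0,0,0,0.025],
    [20.5,29.3,0,0,0,0.025],
    [0,0,0,0,0,0],
    [0,0,0,0,0,0],
  ],
  grip=0.4,
)

```text
time_s: 56.1
ee_pos: [0.6272, 0.0153, 0.1141]
tcp_rot: [3.141, 0.003, 0.101]
wrist_force: [-1.0, -0.5, -1.0]
finger_gap: 0.603
```

```bash
python3 cells.py; python3 -c "
from h import *
d=np.load('/tmp/top.npz')['d'];X=cloud('top',d)
tb=(X[...,2]>.032)&(X[...,2]<.055)&(abs(X[...,0]-.63)<.06)&(abs(X[...,1]-.01)<.04);print('tab',np.nanmean(X[tb],0),tb.sum())"
```

```text
[0.6272 0.0153 0.1141] 0.6028603236288518
top [393.0844 298.1519] [ 14  20 237] [ 0.4698 -0.2171  0.0342]
top case [393.1472 300.3783] [ 0.464  -0.2218] [[0.42791875633927945, -0.12731568673595497], [0.5169564314679529, -0.13603128560475275], [0.5000283714595781, -0.31674382222796443], [0.41092057320268965, -0.3070118998264191]]
side [298.9058 250.558 ] [ 15  15 138] [0.608  0.1525 0.0349]
side [279.5801 358.5   ] [ 25  18 362] [ 0.4685 -0.2323  0.0322]
side case [278.6088 378.0042] [ 0.4658 -0.2291] [[0.42854563664373196, -0.13452352074812446], [0.5266112698533452, -0.1415352432491389], [0.49600905545346174, -0.32470563424354304], [0.41202552555224947, -0.31582142138628677]]
tab [0.60608703 0.01221938 0.04071464] 29
```

Emit:
arm_command(
  steps=[
    [1,-1.5,-20,0,0,0],
    [0,0,-20,0,0,0],
    [0,0,-20,0,0,0],
    [0,0,-20,0,0,0],
    [0,0,-4,0,0,0],
    [0,0,0,0,0,0],
    [0,0,0,0,0,0],
    [0,0,0,0,0,0],
    [0,0,0,0,0,0],
    [0,0,0,0,0,0],
  ],
)

```text
time_s: 57.03
ee_pos: [0.6289, 0.0124, 0.0337]
tcp_rot: [-3.141, -0.002, 0.099]
wrist_force: [-1.7, -0.1, 0.4]
finger_gap: 0.602
```

Emit:
arm_command(
  steps=[
    [0,0,0,0,0,0],
    [0,0,0,0,0,0],
    [0,0,0,0,0,0],
    [0,0,0,0,0,0],
    [0,0,0,0,0,0],
    [0,0,0,0,0,0],
    [0,0,0,0,0,0],
    [0,0,0,0,0,0],
    [0,0,0,0,0,0],
    [0,0,0,0,0,0],
  ],
  grip=1,
)

```text
time_s: 57.87
ee_pos: [0.6285, 0.0124, 0.0327]
tcp_rot: [3.142, -0.001, 0.099]
wrist_force: [-1.3, 2.1, 3.0]
finger_gap: 0.127
```

Emit:
arm_command(
  steps=[
    [0.2,-2,0,0,0,0],
    [0.4,-4,0,0,0,0],
    [0.7,-7,0,0,0,0],
    [0.9,-9,0,0,0,0],
    [0.9,-9,0,0,0,0],
    [0.9,-9,0,0,0,0],
    [0.9,-9,0,0,0,0],
    [0.7,-7,0,0,0,0],
    [0.4,-4,0,0,0,0],
    [0.2,-2,0,0,0,0],
  ],
)

```text
time_s: 58.7
ee_pos: [0.6348, -0.0507, 0.0327]
tcp_rot: [-3.142, -0.001, 0.098]
wrist_force: [-0.3, 6.5, 5.9]
finger_gap: 0.122
```

Emit:
arm_command(
  steps=[
    [0,0,0,0,0,0],
    [0,0,0,0,0,0],
    [0,0,0,0,0,0],
    [0,0,0,0,0,0],
    [0,0,0,0,0,0],
    [0,0,20,0,0,0],
    [0,0,40,0,0,0],
    [0,0,40,0,0,0],
    [0,0,30,0,0,0],
    [0,0,0,0,0,0],
  ],
  grip=0.3,
)

```text
time_s: 59.53
ee_pos: [0.6374, -0.0502, 0.1715]
tcp_rot: [3.14, -0.013, 0.1]
wrist_force: [-1.5, 0.3, 1.4]
finger_gap: 0.699
```

```bash
python3 cells.py; python3 -c "
from h import *
b=np.load('/tmp/side.npz')['im'];a=np.load('/tmp/top.npz')['im']
cv2.imwrite('pics/w1.png',cv2.hconcat([cv2.resize(a[180:350,180:450,::-1],(440,277),interpolation=2),cv2.resize(b[200:420,180:440,::-1],(327,277),interpolation=2)]))"
```

```text
[ 0.6374 -0.0502  0.1715] 0.6990939136490504
top [270.9367 238.3101] [ 20  11 158] [0.6117 0.0872 0.0339]
top [393.0675 298.1519] [ 14  20 237] [ 0.4698 -0.2171  0.0338]
top case [393.2331 300.4642] [ 0.464  -0.2215] [[0.42791867996255756, -0.1273156878182065], [0.5169563543410788, -0.13603128657597677], [0.500081292464937, -0.3161834629389174], [0.41097424529493026, -0.3064547357778043]]
side [307.5871 262.929 ] [ 16  16 155] [0.6145 0.0883 0.0346]
side [279.6094 358.4765] [ 25  18 361] [ 0.4686 -0.2325  0.0323]
side case [278.7883 377.6939] [ 0.4657 -0.2288] [[0.42821444336377323, -0.13451747816051918], [0.5261098034014051, -0.14082827220691763], [0.49617179744338563, -0.32412879726345445], [0.41231950774527126, -0.31577112665157037]]
```

View pics/w1.png

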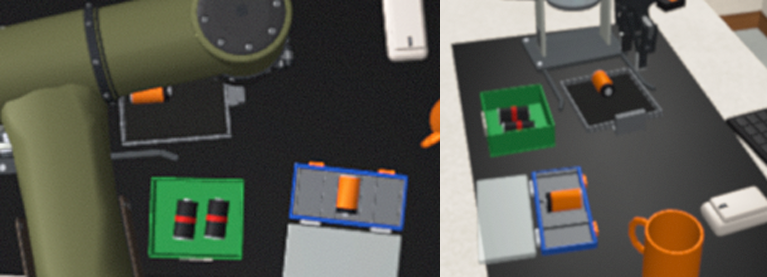

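The first orange cell lies in the middle trough and both spent cells are in the tub. The tray with the second cell is pulled clear, so I'll fetch that cell now.

Emit:
arm_command(
  steps=[
    [-1.4,10.9,-1,0,0,-0.12],
    [-1.4,10.9,-1,0,0,-0.12],
    [-1.4,10.9,-1,0,0,-0.12],
    [-1.4,10.9,-1,0,0,-0.12],
    [-1.4,10.9,-1,0,0,-0.12],
    [-1.4,10.9,-1,0,0,-0.12],
    [-1.4,10.9,-1,0,0,-0.12],
    [-1.4,10.9,-1,0,0,-0.12],
    [-1.4,10.9,-1,0,0,-0.12],
    [-1.4,10.9,-1,0,0,-0.12],
  ],
)

```text
time_s: 60.47
ee_pos: [0.6196, 0.0597, 0.1502]
tcp_rot: [3.138, 0.001, -1.107]
wrist_force: [0.2, -0.4, -0.0]
finger_gap: 0.696
```

Emit:
arm_command(
  steps=[
    [-1.4,10.9,-1,0,0,-0.12],
    [-1.4,10.9,-1,0,0,-0.12],
    [-1.4,10.9,-1,0,0,-0.12],
    [0,0,0,0,0,0],
    [0,0,0,0,0,0],
    [0,0,0,0,0,0],
    [0,0,0,0,0,0],
    [0,0,0,0,0,0],
    [0,0,0,0,0,0],
    [0,0,0,0,0,0],
  ],
)

```text
time_s: 61.3
ee_pos: [0.6163, 0.0917, 0.1494]
tcp_rot: [3.142, -0.0, -1.461]
wrist_force: [0.7, 0.8, 0.5]
finger_gap: 0.697
```

Now to x 0.619, z 0.026: shift (2.5, -0.5, -123).

Emit:
arm_command(
  steps=[
    [2.5,-0.5,-30,0,0,-0.008],
    [0,0,-30,0,0,0],
    [0,0,-30,0,0,0],
    [0,0,-25,0,0,0],
    [0,0,-8,0,0,0],
    [0,0,0,0,0,0],
    [0,0,0,0,0,0],
    [0,0,0,0,0,0],
    [0,0,0,0,0,0],
    [0,0,0,0,0,0],
  ],
)

```text
time_s: 62.13
ee_pos: [0.6197, 0.0919, 0.0282]
tcp_rot: [-3.139, 0.001, -1.469]
wrist_force: [-0.1, 0.2, -0.4]
finger_gap: 0.699
```

Emit:
arm_command(
  steps=[
    [0,0,0,0,0,0],
    [0,0,0,0,0,0],
    [0,0,0,0,0,0],
    [0,0,0,0,0,0],
    [0,0,0,0,0,0],
    [0,0,0,0,0,0],
    [0,0,0,0,0,0],
    [0,0,0,0,0,0],
    [0,0,0,0,0,0],
    [0,0,0,0,0,0],
  ],
  grip=1,
)

```text
time_s: 62.97
ee_pos: [0.6193, 0.0916, 0.0272]
tcp_rot: [-3.14, -0.0, -1.469]
wrist_force: [-1.2, -0.1, 5.5]
finger_gap: 0.36
```

Emit:
arm_command(
  steps=[
    [0,0,10,0,0,0],
    [0,0,20,0,0,0],
    [0,0,30,0,0,0],
    [0,0,30,0,0,0],
    [0,0,30,0,0,0],
    [0,-20,0,0,0,0],
    [0,-30,0,0,0,0],
    [0,-30,0,0,0,0],
    [0,-20,0,0,0,0],
    [0,0,0,0,0,0],
  ],
)

```text
time_s: 63.8
ee_pos: [0.6181, -0.0119, 0.146]
tcp_rot: [3.14, -0.001, -1.472]
wrist_force: [-0.4, -0.6, -1.3]
finger_gap: 0.358
```

Emit:
arm_command(
  steps=[
    [-12.5,-12.4,0,0,0,0.114],
    [-12.5,-12.4,0,0,0,0.114],
    [-12.5,-12.4,0,0,0,0.114],
    [-12.5,-12.4,0,0,0,0.114],
    [-12.5,-12.4,0,0,0,0.114],
    [-12.5,-12.4,0,0,0,0.114],
    [-12.5,-12.4,0,0,0,0.114],
    [-12.5,-12.4,0,0,0,0.114],
    [-12.5,-12.4,0,0,0,0.114],
    [-12.5,-12.4,0,0,0,0.114],
  ],
)

```text
time_s: 64.63
ee_pos: [0.4928, -0.1326, 0.1459]
tcp_rot: [3.142, 0.001, -0.323]
wrist_force: [0.2, -0.5, -1.6]
finger_gap: 0.362
```

Emit:
arm_command(
  steps=[
    [-12.5,-12.4,0,0,0,0.114],
    [-12.5,-12.4,0,0,0,0.114],
    [0,0,-20,0,0,0],
    [0,0,-30,0,0,0],
    [0,0,0,0,0,0],
    [0,0,0,0,0,0],
    [0,0,0,0,0,0],
    [0,0,0,0,0,0],
    [0,0,0,0,0,0],
    [0,0,0,0,0,0],
  ],
)

```text
time_s: 65.47
ee_pos: [0.4694, -0.1572, 0.0975]
tcp_rot: [-3.142, -0.002, -0.101]
wrist_force: [0.6, 0.3, -1.4]
finger_gap: 0.359
```

```bash
python3 cells.py
```

```text
[ 0.4694 -0.1572  0.0975] 0.3590951790479777
top case [425.4839 304.5   ] [ 0.4569 -0.2976] [[0.41667582375841516, -0.2726976267280172], [0.5030779937807849, -0.28968516783663856], [0.49707922361956136, -0.32256002006525175], [0.410670809067961, -0.30538269407077323]]
side [263.9255 312.7766] [ 7 17 94] [ 0.4515 -0.1678  0.1025]
side [281.5116 312.0465] [ 6 16 86] [ 0.4871 -0.1729  0.1005]
side [279.5806 358.5   ] [ 25  18 360] [ 0.4683 -0.2322  0.0322]
side case [278.6915 378.0725] [ 0.4657 -0.229 ] [[0.428317820269754, -0.13451322408257183], [0.5264281358411024, -0.1412749752263499], [0.49606272955645975, -0.3245337433781047], [0.4120385241047966, -0.3158329283948741]]
```

Emit:
arm_command(
  steps=[
    [-2,-3.6,0,0,0,0],
    [0,0,0,0,0,0],
    [0,0,-20,0,0,0],
    [0,0,-20,0,0,0],
    [0,0,-15,0,0,0],
    [0,0,-10,0,0,0],
    [0,0,-4,0,0,0],
    [0,0,0,0,0,0],
    [0,0,0,0,0,0],
    [0,0,0,0,0,0],
  ],
)

```text
time_s: 66.4
ee_pos: [0.4672, -0.161, 0.0279]
tcp_rot: [3.142, -0.001, -0.101]
wrist_force: [-0.1, -1.0, -1.7]
finger_gap: 0.363
```

Emit:
arm_command(
  steps=[
    [0,0,0,0,0,0],
    [0,0,0,0,0,0],
    [0,0,0,0,0,0],
    [0,0,0,0,0,0],
    [0,0,0,0,0,0],
    [0,0,20,0,0,0],
    [0,0,30,0,0,0],
    [0,0,40,0,0,0],
    [0,0,40,0,0,0],
    [0,0,40,0,0,0],
  ],
  grip=0.45,
)

```text
time_s: 67.23
ee_pos: [0.4664, -0.161, 0.1993]
tcp_rot: [3.141, -0.0, -0.101]
wrist_force: [1.4, 0.0, 0.8]
finger_gap: 0.552
```

Emit:
arm_command(
  steps=[
    [-2,40,0,0,0,0],
    [-2,40,0,0,0,0],
    [-2,40,0,0,0,0],
    [-2,40,0,0,0,0],
    [-2,40,0,0,0,0],
    [0,30,0,0,0,0],
    [0,0,0,0,0,0],
    [0,0,0,0,0,0],
    [0,0,0,0,0,0],
    [0,0,0,0,0,0],
  ],
)

```text
time_s: 68.07
ee_pos: [0.4569, 0.0683, 0.1975]
tcp_rot: [3.141, -0.0, -0.102]
wrist_force: [0.7, 0.0, -0.1]
finger_gap: 0.548
```

```bash
python3 cells.py; python3 reds.py; python3 -c "
from h import *
b=np.load('/tmp/side.npz')['im'];a=np.load('/tmp/top.npz')['im']
cv2.imwrite('pics/x1.png',cv2.hconcat([cv2.resize(a[180:350,120:450,::-1],(500,258),interpolation=2),cv2.resize(b[110:430,160:460,::-1],(242,258),interpolation=2)]))
X=cloud('top',np.load('/tmp/top.npz')['d']);print('lever',X[275:305:6,139])"
```

```text
[0.4569 0.0683 0.1975] 0.5477048125509772
top [369.1799 298.4059] [ 15  20 239] [ 0.4676 -0.1575  0.0337]
top [393.0844 298.1519] [ 14  20 237] [ 0.4698 -0.2171  0.0343]
top case [393.0351 300.564 ] [ 0.4638 -0.2215] [[0.42764349421701403, -0.12728887203640654], [0.5169563543410788, -0.13603128657597677], [0.500081292464937, -0.3161834629389174], [0.41069881281308196, -0.3064250587292098]]
side [272.5603 338.7816] [ 24  17 348] [ 0.4675 -0.1714  0.0311]
side [279.5734 358.4792] [ 25  18 361] [ 0.4682 -0.2323  0.0319]
side case [278.529  378.2365] [ 0.4658 -0.2293] [[0.4285456685543868, -0.13452352948450785], [0.5266112698533452, -0.1415352432491389], [0.49595711801752307, -0.3250172117277994], [0.4119975865287067, -0.31613061843272405]]
[0.4569089  0.06815758 0.19742029]
side red [283.1 142.3] [0.597  0.259  0.3011]
side red [240.1 293.5] [0.4258 0.013  0.0334]
top red [ 32.  137.6] [0.8422 0.6817 0.1238]
top red [164.2 229.7] [0.5969 0.2724 0.3087]
top red [312.4 313.8] [ 0.4269 -0.017   0.0338]
top red [293.4 314.2] [0.4257 0.0276 0.0345]
lever [[0.50712859 0.35367655 0.22455213]
 [0.49407901 0.35114563 0.22974572]
 [0.48120908 0.34954751 0.23240854]
 [0.46843268 0.34952558 0.23074443]
 [0.45566935 0.34836332 0.23227488]]
```

View pics/x1.png

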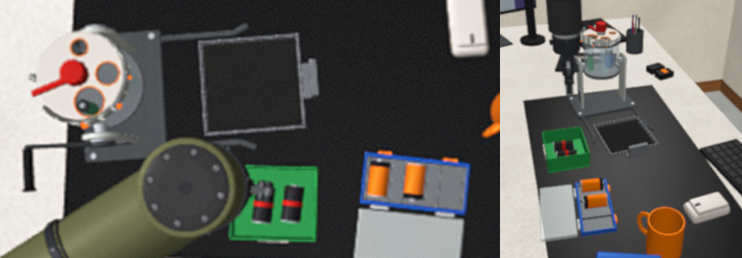

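Both orange cells lie flat in their troughs, both spent cells are in the tub, the drum is upright and the cap is closed. The gripper is clear, so I'm handing in.

```bash
python3 -c "
from station import *
print(finish_job())"
```

```text
the job is handed in; nothing more can be done
None
```

The job is handed in at about 68 s of the 210 s allowed. By my last checks, everything is where the task asks; `finish_job()` gives no verdict.

**What I did:**
1. Turned the cap to the large hole (camera reading about 1.03 rad) with the plunger down in the notch.
2. Pushed the tray home against its stop.
3. Tipped the drum over with its lever. Both large cells came out onto the tray.
4. Swung the drum back to its upright stop and closed the cap, with the plunger down.
5. Moved the two spent cells that were in the case into the tub.
6. Put the two orange cells in the middle and +y troughs.

After the first orange cell was placed, I pulled the tray about 63 mm back out so the gripper could reach the second one clear of the drum. The tray was left there.

**Last checks, in both views unless noted:**
- **Orange cells:** both lie flat along their troughs. Their upper faces measured about 34 mm up, the same as the spent cells that lay there before.
- **Spent cells:** both are in the tub.
- **Drum:** the lever is back at its starting position.
- **Cap and plunger:** the pointer read -0.19 rad just after closing, and the knob has not moved since. The plunger arm was at its home height.
- **Blue and green cells:** I never saw either leave the drum. The mug, mouse and stapler were not touched.
- **Gripper:** it stands clear of everything.

**Disagreements:** the knob felt about 4 mm further in x when gripped than the camera showed, and I used the gripped position. At the tipped stop the wrist force briefly reached about 47 N up and 63 N in total, under the 120 N limit, and I eased off at once. I saw no knock to the tray or case and no grip slip.

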